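# Find the balance point of a ballasted press bar and saddle it

### The arm

A 7-joint arm with a two-finger parallel gripper is mounted at the origin on the work surface. World frame = base frame: x ahead of the robot, y to its left, z up, the work surface at z = 0. Lengths are in m, angles in rad, forces in N, time in s.
With the tool pointing down it reaches from about 0.425 to 0.875 m from the base axis. Payload 4.7 kg.
Tool frame: the origin (TCP) lies midway between the tips of the shut fingers; the grasp point (between the pads) lies 19 mm behind it; x points along the fingers, y is the direction in which the jaws open and shut, and the axes are right-handed (so a half turn about x gives the same grasp; the last joint's range is limited). The gripper opens to 87 mm and grips with 3 to 60 N. Pads are 19 mm wide; open, the fingers measure 117 mm over their backs; the gripper's body (75 mm by 190 mm) begins 51 mm behind the grasp point.
Start: joints at [-1.15, 0.321, -0.07, 1.45, 0.023, 1.371, -0.057], TCP at [0.257, 0.597, 0.223] pointing down, gripper open.
Joint ranges: [-2.86, 2.86], [-0.3, 2.09], [-1.38, 1.24], [0.06, 2.45], [-1.56, 4.7], [0.09, 2.05], [-2.69, 2.69]. Speed limits (rad/s): [2.57, 2.57, 3.14, 3.14, 3.14, 3.14, 3.14].

### API

Orientations are given as a rotation vector (axis times angle).
In Python, from bench import ctrl gives the robot as it stands. The module is installed in compiled form; this text tells all that it offers.
- The arm moves only by the shell command python3 -m jog 'ROWS' [FORCE]. ROWS is JSON, a list of rows, each an object with "rot": the turn, a rotation vector about the tool's x, y, z in units of 5 degrees (1.0 is 5 degrees), a list of three; "travel": the shift along the tool's x, y, z in units of 0.3 m (1.0 is 0.3 m), a list of three; "jaw": the closure, from -1 (fully open) to 1 (shut), so that 0 is half open. In form: [{"rot": [ax, ay, az], "travel": [tx, ty, tz], "jaw": jaw}, ...]. A call has 1 to 8 rows; each row shifts and turns the commanded pose from where the row before left it, along the tool's axes as they then stand; what a row does not reach is not made up. A row lasts 1/10 s, in which the tool goes at most 50 mm and 8.59 degrees, less where a joint would pass 70% of its speed; a pose out of reach is approached as far as the arm can. A call with a number of a shift or a turn outside -1 to 1 is refused whole. A call with a gripper value outside its range is refused whole. The fingers move at their own pace and stop on an object; FORCE is the grip in N (left out, the last holds). Time passes only in rows, so rows that do not move let the fingers close. It gives the time, the measured TCP pose, the force and the opening at its end, in the units of the state.
- ctrl.get_state(): the state, without advancing time (a new reading comes with each control period).
- ctrl.get_image(name): name is "scene" or "top" or "wrist"; returns the picture (384x512x3 uint8, red, green, blue); there is no depth.
- ctrl.camera_model(name): a dict with "mtx" (3x3 intrinsics, pixels), "extrinsics" (4x4, takes a point from world to camera coordinates); the wrist camera has in their place "hand_eye" (4x4, takes a point from camera to tool coordinates, whose origin is the TCP and whose axes are the tool frame's). Camera axes: x right, y up, looking along -z (the intrinsics and any distortion apply to the point x, -y, -z); pixel columns grow to the right and rows downward; lengths in m; the calibration is good to about 2 mm. A picture is of the moment at which its call begins: read the wrist's pose just before it. camera_model takes no time and is no camera call.
- ctrl.close_job(): hands the job in, once; it reports no verdict.
The state is a dict: "time": time; "joint_positions": joint angles; "qd": joint speeds; "joint_torque": joint torques, N m; "position": TCP position; "tool_rot": TCP orientation; "ft_force": force on the tool from outside, world axes, zero at the start; "torque": the same for the moment, N m; "grip_width": opening from 0.0 (shut) to 1.0 (fully open).
Only numpy, scipy, OpenCV 4.12 (cv2) and the standard library are available. Lean on these libraries where they do the work, as an engineer would, in place of code of your own. Each camera call takes 0.05 s, during which the arm holds its last target.

### The job

The press bar has ballast hidden inside and must be hung level, so find where it balances: with light pushes on its low end, never gripping or lifting it, slide it over the trestle's ridge until it tips up and lies level on the ridge by itself. Then set the steel saddle lightly astride the bar right above the ridge to mark the balance point, and leave the bar level with the other things on the table undisturbed.

Things in the scene. Friction and masses are not known exactly. Their poses are not given: they have to be found in the camera images.
- ridge (a point): centre of the flat top of the trestle's steel ridge, 45 mm above the table; y runs along the trestle (the way the bar lies), x across, z up. The ridge is 50 mm wide in x, its flat top 16 mm in y; the bar lies level only while its centre of mass is over that flat
- trestle: fixed wooden trestle, base board 70 x 320 x 12 mm (x, y, z), origin under the ridge, axes as ridge. At y = -125 and +125 mm stand forks: rests 20 mm long in y, tops 37 mm above the table (8 mm below the ridge), cheeks up to 63 mm, 52 mm over their outsides, leaving a 36 mm channel for the bar. An unbalanced bar leans 0.0625 rad on one of them
- bar_mid (a point): geometric centre of the aluminium press bar, a plain closed tube 30 mm wide (x), 420 mm long (y), 24 mm high (z). Its y points along the trestle's y. At the start it lies over the ridge, its middle 60 to 85 mm to the trestle's -y, its -y end low, leaning on the -y fork
- bar: the same bar, 0.6 to 0.75 kg, origin at the middle of its underside, axes as bar_mid. Hidden ballast, which does not shift, puts its balance point up to 41 mm to either side of its middle. Sliding it takes about 1.5 to 6 N; more than 15 N from the robot is too much. Friction on a pushing finger can keep it from tipping until the finger is drawn back; having tipped it rocks for a second or two
- saddle_tab (a point): centre of the grip tab of the loose steel saddle (90 g), which stands in front of the trestle. Tab 10 mm thick (x), 30 mm long (y), 35 mm high (z). This point is 35.5 mm above the flange feet and 21.5 mm above the underside of the top plate, which rests on the bar; seated on the level bar it is 90.5 mm above the table
- saddle: the same saddle, an inverted U 53 mm high with its tab; origin centrally between the feet of its flanges, axes as saddle_tab. Top plate 44 x 40 x 4 mm (x, y, z); two flanges 14 mm deep, 40 mm long in y, 36 mm apart inside in x. Seated, its y lies along the bar, either way round. Set it down slowly: over 30 N on the bar is too much
- cheese_a: bystander: round cheese 94 mm across, 35 mm high, origin at centre of underside
- cheese_b: bystander: dark round cheese 114 mm across, 45 mm high
- cheese_c: bystander: small pale round cheese 73 mm across, 30 mm high
- brush: bystander: wooden brush lying on the table
- bowl: bystander: steel bowl 140 mm across, 60 mm high
- jar: bystander: closed glass jar 70 mm across, 110 mm high
- spatula: bystander: spatula lying on the table
There are look-alikes about, which are no part of the job. Of the things that look like the saddle, the middle-sized one is meant.

How it is judged:
By the outcome, as a careful person would: the job done as asked, in the order asked, and still so for the second after the job is handed in, with the robot touching nothing.
It also fails if it takes over 72 s, if anything falls off the work surface, if the arm or the gripper's body presses on something with over 40 N, if the wrist force passes 120 N, or if a joint passes its speed limit or range.

## Working session

There is one attempt and no reset: what is moved stays moved. The work goes in short steps, Python scripts to look and compute and a shell command to move; the robot and the scene stay as the last step left them, time stands still between calls to the robot, and variables do not carry over. Pictures are saved under pics/ and viewed, and the job is handed in when it is done.

```bash
mkdir -p pics; ls
python3 - <<'E'
from bench import ctrl
import cv2,numpy as np
np.set_printoptions(precision=4,suppress=True)
s=ctrl.get_state()
for k in s: print(k,s[k])
for n in ["scene","top","wrist"]:
    print(n,ctrl.camera_model(n))
    cv2.imwrite(f"pics/a_{n}.png",ctrl.get_image(n)[:,:,::-1])
E
```

```text
pics
time 0.0
joint_positions [-1.1499  0.3218 -0.0701  1.4517  0.0226  1.3708 -0.0569]
qd [ 0.0008  0.0012  0.0013 -0.0017 -0.0021 -0.0022 -0.0007]
joint_torque [ -0.0004 -49.1286  -0.4035 -31.2522  -0.0637   0.0438   0.0002]
position [0.257  0.5964 0.2215]
tool_rot [ 0.3176  1.5474 -0.3206]
ft_force [-0.1366 -0.8582  0.3465]
torque [ 0.043  -0.0433  0.019 ]
grip_width 1.001691600600712
scene {'mtx': array([[451.7451,   0.    , 249.9762],
       [  0.    , 451.7451, 198.0157],
       [  0.    ,   0.    ,   1.    ]]), 'extrinsics': array([[ 0.5446,  0.8386, -0.0101, -0.4069],
       [-0.485 ,  0.3248,  0.812 ,  0.1942],
       [ 0.6842, -0.4373,  0.5836, -1.5666],
       [ 0.    ,  0.    ,  0.    ,  1.    ]])}
top {'mtx': array([[490.5879,   0.    , 259.8931],
       [  0.    , 490.5879, 193.9509],
       [  0.    ,   0.    ,   1.    ]]), 'extrinsics': array([[-0.0223, -0.9995, -0.0208,  0.1373],
       [ 0.9819, -0.0258,  0.1876, -0.5884],
       [-0.188 , -0.0163,  0.982 , -1.2713],
       [ 0.    ,  0.    ,  0.    ,  1.    ]])}
wrist {'mtx': array([[266.1162,   0.    , 257.2525],
       [  0.    , 266.1162, 190.4136],
       [  0.    ,   0.    ,   1.    ]]), 'hand_eye': array([[ 0.0007,  0.2509, -0.968 , -0.1625],
       [ 1.    , -0.0001,  0.0007, -0.0002],
       [ 0.0001, -0.968 , -0.2509, -0.0675],
       [ 0.    ,  0.    ,  0.    ,  1.    ]])}
```

View pics/a_scene.png

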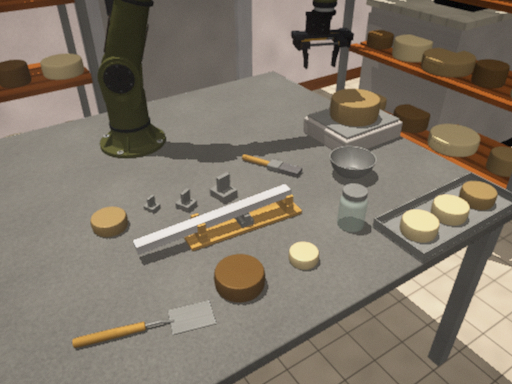

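View pics/a_top.png

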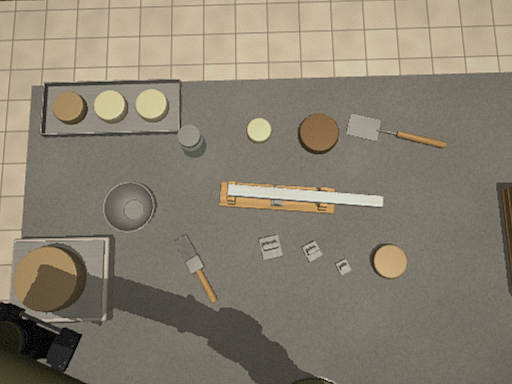

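View pics/a_wrist.png

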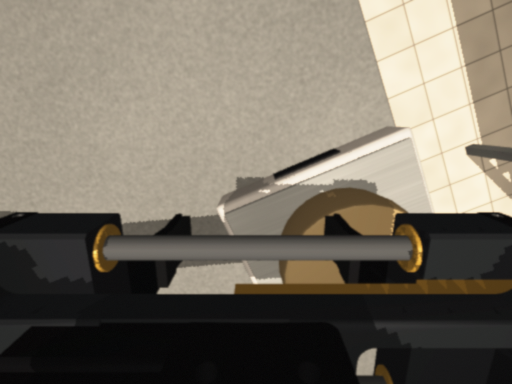

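The top view shows the trestle and bar at about (222–383, 183–212), with the bar's low end at (383,201). Three saddle-like pieces stand at (271,247), (312,251) and (343,267), and the middle-sized one is at (312,251). Next I measure with masks.

```bash
cat > h.py <<'E'
import cv2,numpy as np
from scipy.spatial.transform import Rotation as R
np.set_printoptions(precision=4,suppress=True)
def proj(cm,P,T=None):
    P=np.atleast_2d(P); E=cm['extrinsics'] if T is None else T
    c=P@E[:3,:3].T+E[:3,3]; v=np.stack([c[:,0],-c[:,1],-c[:,2]],1)@cm['mtx'].T
    return v[:,:2]/v[:,2:]
def wristE(cm,st):
    Tt=np.eye(4);Tt[:3,:3]=R.from_rotvec(st['tool_rot']).as_matrix();Tt[:3,3]=st['position']
    return np.linalg.inv(Tt@cm['hand_eye'])
def ray(cm,uv,z,E=None):
    E=cm['extrinsics'] if E is None else E
    uv=np.atleast_2d(uv).astype(float); K=np.linalg.inv(cm['mtx'])
    d=np.c_[uv,np.ones(len(uv))]@K.T; d=d*[1,-1,-1]
    d=d@E[:3,:3]; o=-E[:3,:3].T@E[:3,3]
    t=(z-o[2])/d[:,2]; return o+d*t[:,None]
def crop(img,x0,x1,y0,y1,f,name):
    cv2.imwrite(name,cv2.resize(img[y0:y1,x0:x1],None,fx=f,fy=f,interpolation=cv2.INTER_CUBIC))
E
python3 - <<'E'
from h import *
t=cv2.imread('pics/a_top.png');s=cv2.imread('pics/a_scene.png')
crop(t,210,410,170,280,4,'pics/b_top.png')
crop(s,130,310,160,260,4,'pics/b_scene.png')
E
```

```text
(no output)
```

View pics/b_top.png

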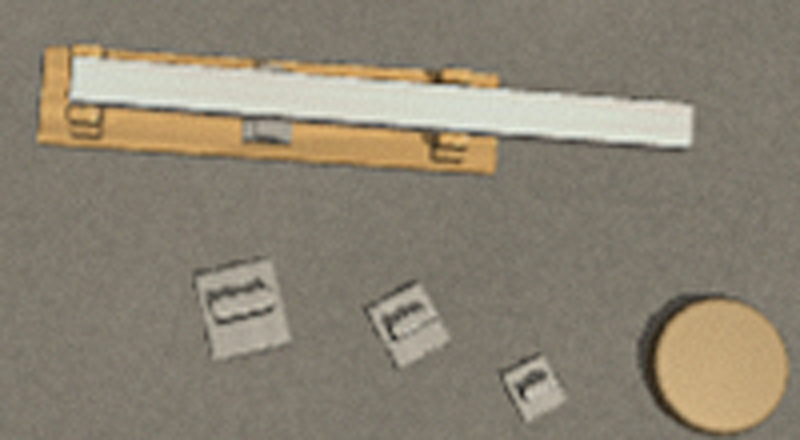

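View pics/b_scene.png

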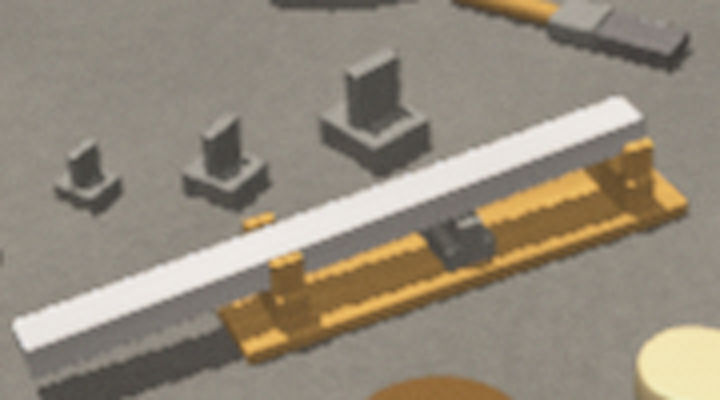

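Run:
```python
from h import *
from bench import ctrl
t=cv2.imread('pics/a_top.png');cm=ctrl.camera_model('top')
hsv=cv2.cvtColor(t,cv2.COLOR_BGR2HSV)
roi=np.zeros(t.shape[:2],np.uint8);roi[175:220,210:400]=255
def rect(m,z,name,close=0):
    m=m&roi
    if close:m=cv2.morphologyEx(m,cv2.MORPH_CLOSE,np.ones((close,close)))
    c=max(cv2.findContours(m,0,2)[0],key=cv2.contourArea)
    r=cv2.minAreaRect(c);b=cv2.boxPoints(r);print(name,r)
    w=ray(cm,b,z);print(w[:,:2],'sides',np.linalg.norm(w[1]-w[0]),np.linalg.norm(w[2]-w[1]));return b,c,w
bar=cv2.inRange(hsv,(0,0,190),(180,45,255))
b,c,w=rect(bar,.062,'bar')
org=cv2.inRange(hsv,(10,90,60),(25,255,255))
b,c,w=rect(org|bar,.012,'all',5)
ys,xs=np.where((org&roi)>0);print(xs.min(),xs.max(),ys.min(),ys.max())
roi[:]=0;roi[225:290,250:365]=255
# saddles
v=hsv[:,:,2];g=cv2.inRange(v,120,255)&roi
print(np.median(v[225:290,230:250]),v[240:262,300:324])
```

```text
bar ((305.2117614746094, 194.74705505371094), (154.6968231201172, 10.354025840759277), 4.398705959320068)
[[ 0.5929  0.2099]
 [ 0.6213  0.2074]
 [ 0.5777 -0.2064]
 [ 0.5498 -0.2024]] sides 0.02855709715576987 0.4161319469628318
all ((300.8849792480469, 198.22569274902344), (162.7720184326172, 25.74285316467285), 3.8140745162963867)
[[ 0.57    0.2392]
 [ 0.6433  0.2339]
 [ 0.6002 -0.2198]
 [ 0.5281 -0.2101]] sides 0.07353436184626178 0.4556963809356252
219 334 181 213
127.0 [[116 126 133 131 123 122 126 124 126 128 124 109  93  87 113 126 119 120
  123 123 126 121 120 120]
 [125 127 124 129 121 126 128 130 129 107  93  69  80 126 159 143 123 122
  121 126 123 119 119 116]
 [124 132 127 126 125 135 129 130 105  68  79 126 150 180 186 159 129 122
  124 120 129 118 121 122]
 [119 122 129 123 130 124 105  91  90 127 150 170 178 179 182 170 148 122
  117 115 123 121 123 124]
 [128 123 128 131 124 102  92 127 156 175 180 177 180 180 178 185 178 140
  117 120 122 124 118 125]
 [124 130 109  98 114 133 155 178 186 184 179 179 156 136 138 165 181 155
  125 116 121 122 119 120]
 [113 100  98  9
[... 900 characters left out ...]
24 129 128 127 120 146 151 142 143 167 180 181 176 175 172 174 175
  176 176 172 148 128 127]
 [119 122 129 126 131 127 136 165 184 174 175 181 184 182 175 181 180 184
  161 165 148 114 114 128]
 [125 121 124 124 124 126 111 128 164 175 177 176 180 181 180 178 158 159
  138 135 132 120 125 123]
 [131 126 125 124 128 131 109  96 150 179 173 173 183 180 186 179 134 128
  126 120 121 123 123 127]
 [130 125 126 129 123 127 127 114 130 171 176 178 181 176 157 140 122 123
  123 125 123 126 126 121]
 [125 124 128 124 123 123 126 123  96 154 183 169 155 138 116 115 121 124
  125 129 120 130 122 122]
 [132 123 124 126 121 123 125 124  86 127 154 143 126 117 118 123 122 124
  124 124 130 126 123 123]]
```

Run:
```python
from h import *
from bench import ctrl
cm=ctrl.camera_model('top')
P=lambda x,y:(x/4+210-.375,y/4+170-.375)
w=ray(cm,[P(38,143),P(495,173),P(498,76),P(46,46)],.012)[:,:2]
print(w,[np.linalg.norm(w[i]-w[(i+1)%4]) for i in range(4)],'c',w.mean(0))
for z in (.075,): a=ray(cm,[P(72,56),P(70,102)],z)[:,:2]
b=ray(cm,[P(692,104),P(692,150)],.053)[:,:2]
print('bar+',a,'bar-',b,np.linalg.norm(a.mean(0)-b.mean(0)),a.mean(0)-b.mean(0))
# ridge top strip: near edge visible
print('ridge near edge',ray(cm,[P(245,119),P(290,122)],.045))
# middle saddle plate corners (z=.018), tab top corners
w=ray(cm,[P(364,305),P(419,280),P(452,333),P(404,369)],.018)[:,:2]
print('saddle mid',w,w.mean(0),[np.linalg.norm(w[i]-w[(i+1)%4]) for i in range(4)])
# scene cam cross check of saddle
cs=ctrl.camera_model('scene')
Q=lambda x,y:(x/4+130-.375,y/4+160-.375)
print('tab top scene',ray(cs,[Q(222,122)],.053), 'projection of tab into top',)
print('bar ends scene', ray(cs,[Q(628,107)],.075),ray(cs,[Q(25,335)],.053))
w=ray(cs,[Q(183,172),Q(270,170),Q(212,200)],.018);print(w)
```

```text
[[ 0.5707  0.2383]
 [ 0.5415 -0.0788]
 [ 0.6099 -0.0843]
 [ 0.6399  0.2322]] [np.float64(0.31846995014674057), np.float64(0.06868810472933659), np.float64(0.31796907370368), np.float64(0.06945751349906452)] c [0.5905 0.0768]
bar+ [[0.6187 0.2087]
 [0.5873 0.2103]] bar- [[ 0.5791 -0.2083]
 [ 0.5477 -0.2061]] 0.41854998399053694 [0.0396 0.4167]
ridge near edge [[0.5781 0.0936 0.045 ]
 [0.5752 0.063  0.045 ]]
saddle mid [[ 0.4519  0.0157]
 [ 0.4681 -0.0225]
 [ 0.4315 -0.0433]
 [ 0.408  -0.0098]] [ 0.4399 -0.015 ] [np.float64(0.041443337078812016), np.float64(0.042076035792927007), np.float64(0.04097819588242913), np.float64(0.050746786409974015)]
tab top scene [[ 0.4383 -0.0096  0.053 ]] projection of tab into top
bar ends scene [[0.6031 0.2107 0.075 ]] [[ 0.5715 -0.2033  0.053 ]]
[[ 0.4304 -0.0392  0.018 ]
 [ 0.4617  0.0118  0.018 ]
 [ 0.4705 -0.0367  0.018 ]]
```

```bash
cat >> h.py <<'E'
def plan(target,yawdir,st):
    """delta in tool axes (units) & rot units to reach target with tool x down and tool y along yawdir (xy)"""
    Rc=R.from_rotvec(st['tool_rot']).as_matrix()
    y=np.array([*yawdir,0.]);y/=np.linalg.norm(y);x=np.array([0,0,-1.])
    best=None
    for s in (1,-1):
        Rt=np.stack([x,s*y,np.cross(x,s*y)],1)
        rv=R.from_matrix(Rc.T@Rt).as_rotvec()
        if best is None or np.linalg.norm(rv)<np.linalg.norm(best[0]): best=(rv,Rt)
    d=np.array(target)-st['position']
    print('world d mm',d*1000)
    print('rot units',np.degrees(best[0])/5,'travel in current tool',Rc.T@d/.3,' in target tool',best[1].T@d/.3)
    print('target R (cols)',best[1].tolist())
E
python3 - <<'E'
from h import *
from bench import ctrl
st=ctrl.get_state();print(R.from_rotvec(st['tool_rot']).as_matrix())
plan([0.556,-0.26,0.15],(.9957,-.093),st)
plan([0.45,0.1,0.2],(.9957,-.093),st)
E
```

```text
[[-0.0005  0.3957  0.9184]
 [-0.0014  0.9184 -0.3957]
 [-1.     -0.0014  0.0001]]
world d mm [ 298.9231 -856.5444  -71.7289]
rot units [14.4057  0.0112  0.0137] travel in current tool [ 0.2425 -2.2276  2.0448]  in target tool [0.2391 1.2576 2.7501]
target R (cols) [[0.0, 0.9956664018041472, -0.09299686187384322], [0.0, -0.09299686187384322, -0.9956664018041472], [-1.0, 0.0, -0.0]]
world d mm [ 192.9231 -496.5444  -21.7289]
rot units [14.4057  0.0112  0.0137] travel in current tool [ 0.0744 -1.2655  1.2455]  in target tool [0.0724 0.7942 1.5882]
target R (cols) [[0.0, 0.9956664018041472, -0.09299686187384322], [0.0, -0.09299686187384322, -0.9956664018041472], [-1.0, 0.0, -0.0]]
```

```bash
python3 -m jog '[{"rot":[1,0,0],"travel":[0,0,0.13],"jaw":1},{"rot":[1,0,0],"travel":[0,0,0.13],"jaw":1},{"rot":[1,0,0],"travel":[0,0,0.13],"jaw":1},{"rot":[1,0,0],"travel":[0,0,0.13],"jaw":1},{"rot":[1,0,0],"travel":[0,0,0.13],"jaw":1},{"rot":[1,0,0],"travel":[0,0,0.13],"jaw":1},{"rot":[1,0,0],"travel":[0,0,0.13],"jaw":1},{"rot":[1,0,0],"travel":[0,0,0.13],"jaw":1}]' 10
python3 -m jog '[{"rot":[1,0,0],"travel":[0,0,0.13],"jaw":1},{"rot":[1,0,0],"travel":[0,0,0.13],"jaw":1},{"rot":[1,0,0],"travel":[0,0,0.13],"jaw":1},{"rot":[1,0,0],"travel":[0,0,0.13],"jaw":1},{"rot":[1,0,0],"travel":[0,0,0.13],"jaw":1},{"rot":[1,0,0],"travel":[0,0,0.13],"jaw":1},{"rot":[0.4,0,0],"travel":[0,0,0.13],"jaw":1}]'
python3 - <<'E'
from h import *
from bench import ctrl
st=ctrl.get_state()
plan([0.555,-0.26,0.12],(.9957,-.093),st)
E
```

```text
time: 0.95
position: [0.4896, 0.3957, 0.2221]
tool_rot: [0.862, 1.393, -0.863]
ft_force: [0.9, 0.2, -0.4]
grip_width: 0.358
time: 1.65
position: [0.5431, 0.132, 0.2222]
tool_rot: [1.279, 1.162, -1.279]
ft_force: [1.2, -1.0, 0.4]
grip_width: 0.006
world d mm [  11.8542 -392.0121 -102.2166]
rot units [-0.0277  0.0039  0.0014] travel in current tool [0.3411 0.164  1.2969]  in target tool [0.3407 0.1609 1.2974]
target R (cols) [[0.0, 0.9956664018041472, -0.09299686187384322], [0.0, -0.09299686187384322, -0.9956664018041472], [-1.0, 0.0, -0.0]]
```

```bash
python3 -m jog '[{"rot":[0,0,0],"travel":[0,0.02,0.16],"jaw":1},{"rot":[0,0,0],"travel":[0,0.02,0.16],"jaw":1},{"rot":[0,0,0],"travel":[0,0.02,0.16],"jaw":1},{"rot":[0,0,0],"travel":[0,0.02,0.16],"jaw":1},{"rot":[0,0,0],"travel":[0,0.02,0.16],"jaw":1},{"rot":[0,0,0],"travel":[0.08,0.02,0.16],"jaw":1},{"rot":[0,0,0],"travel":[0.12,0.02,0.16],"jaw":1},{"rot":[0,0,0],"travel":[0.14,0.02,0.16],"jaw":1}]' 10
python3 - <<'E'
from h import *
from bench import ctrl
st=ctrl.get_state()
plan([0.558,-0.245,0.038],(.9957,-.093),st)
for n in ("top","wrist"): cv2.imwrite(f"pics/c_{n}.png",ctrl.get_image(n)[:,:,::-1])
E
```

```text
time: 2.45
position: [0.555, -0.2327, 0.1375]
tool_rot: [1.278, 1.162, -1.276]
ft_force: [1.0, 0.4, 0.7]
grip_width: 0.006
world d mm [  2.985  -12.3479 -99.4925]
rot units [ 0.0002  0.0024 -0.0259] travel in current tool [0.3317 0.013  0.04  ]  in target tool [0.3316 0.0137 0.0401]
target R (cols) [[0.0, 0.9956664018041472, -0.09299686187384322], [0.0, -0.09299686187384322, -0.9956664018041472], [-1.0, 0.0, -0.0]]
```

View pics/c_wrist.png

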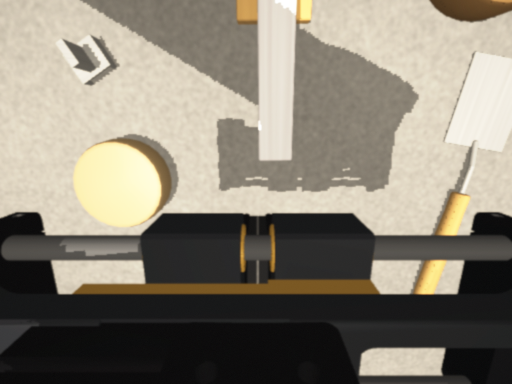

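View pics/c_top.png

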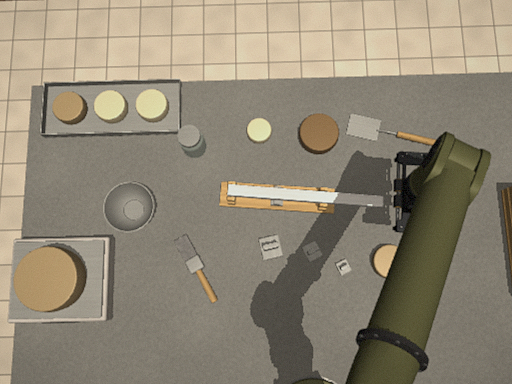

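Run:
```python
from h import *
from bench import ctrl
st=ctrl.get_state();cm=ctrl.camera_model('wrist');E=wristE(cm,st)
print(ray(cm,[(259,160),(293,160),(276,160)],.052,E), st['time'])
```

```text
[[ 0.5545 -0.2037  0.052 ]
 [ 0.5855 -0.2068  0.052 ]
 [ 0.57   -0.2053  0.052 ]] 2.55
```

```bash
python3 -m jog '[{"rot":[0,0,0],"travel":[0.07,0.01,0.02],"jaw":1},{"rot":[0,0,0],"travel":[0.14,0.01,0.002],"jaw":1},{"rot":[0,0,0],"travel":[0.12,0.01,0],"jaw":1},{"rot":[0,0,0],"travel":[0.015,0,-0.02],"jaw":1},{"rot":[0,0,0],"travel":[0,0,-0.02],"jaw":1}]' 10
python3 - <<'E'
from h import *
from bench import ctrl
st=ctrl.get_state();print(st['ft_force'])
plan([0.5636,-0.2165,0.034],(.9957,-.093),st)
E
```

```text
time: 3.05
position: [0.5636, -0.2249, 0.0338]
tool_rot: [1.276, 1.166, -1.278]
ft_force: [0.1, -0.7, 0.6]
grip_width: 0.003
[ 0.0767 -0.6632  0.6461]
world d mm [-0.0376  8.3715  0.2341]
rot units [ 0.0076 -0.0053  0.0253] travel in current tool [-0.0008 -0.0027 -0.0278]  in target tool [-0.0008 -0.0027 -0.0278]
target R (cols) [[0.0, 0.9956664018041472, -0.09299686187384322], [0.0, -0.09299686187384322, -0.9956664018041472], [-1.0, 0.0, -0.0]]
```

```bash
python3 -m jog '[{"rot":[0,0,0],"travel":[0,0,-0.012],"jaw":1},{"rot":[0,0,0],"travel":[0,0,-0.012],"jaw":1},{"rot":[0,0,0],"travel":[0,0,-0.012],"jaw":1},{"rot":[0,0,0],"travel":[0,0,-0.012],"jaw":1}]'; python3 -m jog '[{"rot":[0,0,0],"travel":[0,0,-0.012],"jaw":1}]'
```

```text
time: 3.45
position: [0.5662, -0.2138, 0.036]
tool_rot: [1.277, 1.159, -1.277]
ft_force: [-1.2, -4.0, 1.8]
grip_width: 0.008
time: 3.55
position: [0.5662, -0.2096, 0.0353]
tool_rot: [1.278, 1.16, -1.277]
ft_force: [-0.8, -5.5, 2.3]
grip_width: 0.008
```

```bash
python3 -m jog '[{"rot":[0,0,0],"travel":[0,0,-0.012],"jaw":1},{"rot":[0,0,0],"travel":[0,0,-0.012],"jaw":1},{"rot":[0,0,0],"travel":[0,0,-0.012],"jaw":1},{"rot":[0,0,0],"travel":[0,0,-0.012],"jaw":1}]'
python3 -m jog '[{"rot":[0,0,0],"travel":[0,0,0.02],"jaw":1},{"rot":[0,0,0],"travel":[0,0,0],"jaw":1}]'
python3 - <<'E'
from h import *
from bench import ctrl
st=ctrl.get_state()
for n in ("top","scene","wrist"): cv2.imwrite(f"pics/d_{n}.png",ctrl.get_image(n)[:,:,::-1])
s=cv2.imread('pics/d_scene.png');crop(s,110,310,150,260,4,'pics/d_scene4.png')
t=cv2.imread('pics/d_top.png');crop(t,210,410,160,270,4,'pics/d_top4.png')
E
```

```text
time: 3.95
position: [0.5673, -0.1946, 0.0346]
tool_rot: [1.277, 1.162, -1.278]
ft_force: [-0.9, -5.3, 2.9]
grip_width: 0.007
time: 4.15
position: [0.5663, -0.1987, 0.0337]
tool_rot: [1.278, 1.166, -1.277]
ft_force: [-0.4, 0.4, 0.9]
grip_width: 0.006
```

View pics/d_scene4.png

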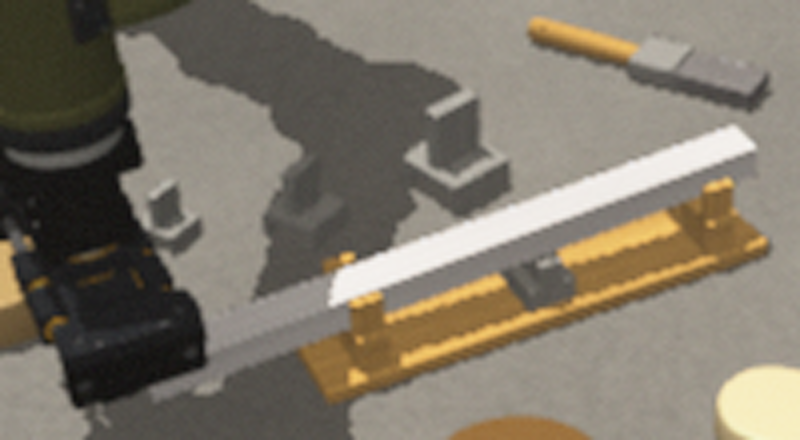

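View pics/d_top4.png

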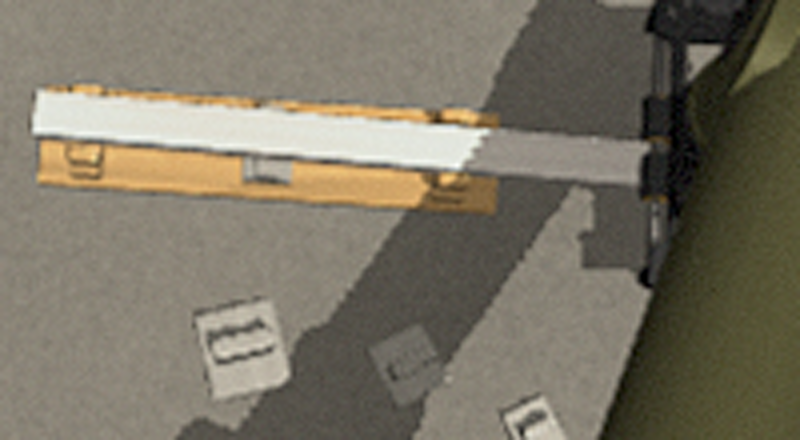

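View pics/d_wrist.png

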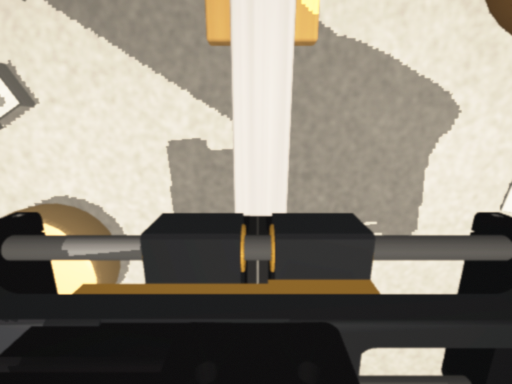

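```bash
cat > chk.py <<'E'
from h import *
from bench import ctrl
import sys
st=ctrl.get_state();cs=ctrl.camera_model('scene')
img=ctrl.get_image('scene');name=sys.argv[1]
cv2.imwrite(f'pics/{name}.png',img[:,:,::-1])
bar=cv2.inRange(cv2.cvtColor(img,cv2.COLOR_RGB2HSV),(0,0,190),(180,45,255))
m=np.zeros_like(bar);m[165:250,185:320]=bar[165:250,185:320]
n,l,sta,_=cv2.connectedComponentsWithStats(m);k=1+np.argmax(sta[1:,4]);m=(l==k)
xs=np.where(m.any(0))[0]; top=np.array([np.where(m[:,x])[0][0] for x in xs]);
sel=(xs>xs.min()+15)&(xs<xs.max()-12)
vx,vy,_,_=cv2.fitLine(np.c_[xs[sel],top[sel]].astype(np.float32),cv2.DIST_HUBER,0,.01,.01).ravel()
print('slope deg',np.degrees(np.arctan2(vy,vx)),'xmax',xs.max(),'tcp',np.array(st['position']),'F',np.array(st['ft_force']),'t',st['time'])
y=np.array([.093,.9957]);O=np.array([.5905,.0768])
def pt(s,z): return [*(O+y*s-np.array([.9957,-.093])*.015),z]
for th in (.0625,0): 
    a=proj(cs,[pt(-.05,.069-.05*th),pt(.1,.069+.1*th)]);d=a[1]-a[0];print('pred',th,np.degrees(np.arctan2(d[1],d[0])))
print('end along est (level z .069)', (ray(cs,[(xs.max(),np.where(m[:,xs.max()])[0].mean())],.072)[0,:2]-O)@y)
E
python3 chk.py e0
python3 -m jog '[{"rot":[0,0,0],"travel":[0,0,-0.02],"jaw":1},{"rot":[0,0,0],"travel":[0,0,-0.01],"jaw":1},{"rot":[0,0,0],"travel":[0,0,-0.01],"jaw":1},{"rot":[0,0,0],"travel":[0,0,0],"jaw":1}]'
python3 -m jog '[{"rot":[0,0,0],"travel":[0,0,0.02],"jaw":1},{"rot":[0,0,0],"travel":[0,0,0],"jaw":1},{"rot":[0,0,0],"travel":[0,0,0],"jaw":1},{"rot":[0,0,0],"travel":[0,0,0],"jaw":1}]'
python3 chk.py e1
```

```text
slope deg -20.079767 xmax 298 tcp [ 0.5665 -0.1986  0.0338] F [-0.1785  1.1665 -0.1486] t 4.3
pred 0.0625 -20.278878545116044
pred 0 -17.342028183900393
end along est (level z .069) 0.16329489060542363
time: 4.75
position: [0.5678, -0.188, 0.0344]
tool_rot: [1.277, 1.163, -1.277]
ft_force: [-0.3, -2.7, 1.0]
grip_width: 0.009
time: 5.15
position: [0.5672, -0.1931, 0.0341]
tool_rot: [1.277, 1.165, -1.277]
ft_force: [-0.4, -0.1, -0.1]
grip_width: 0.006
slope deg -20.110464 xmax 300 tcp [ 0.5672 -0.1931  0.0341] F [-0.3572 -0.118  -0.0509] t 5.15
pred 0.0625 -20.278878545116044
pred 0 -17.342028183900393
end along est (level z .069) 0.17186492098501183
```

```bash
python3 -m jog '[{"rot":[0,0,0],"travel":[0,0,-0.02],"jaw":1},{"rot":[0,0,0],"travel":[0,0,-0.01],"jaw":1},{"rot":[0,0,0],"travel":[0,0,-0.01],"jaw":1},{"rot":[0,0,0],"travel":[0,0,0],"jaw":1}]'
python3 -m jog '[{"rot":[0,0,0],"travel":[0,0,0.02],"jaw":1},{"rot":[0,0,0],"travel":[0,0,0],"jaw":1},{"rot":[0,0,0],"travel":[0,0,0],"jaw":1},{"rot":[0,0,0],"travel":[0,0,0],"jaw":1}]'
python3 chk.py e2|grep -v pred
```

```text
time: 5.6
position: [0.5684, -0.1822, 0.0345]
tool_rot: [1.277, 1.163, -1.277]
ft_force: [0.2, -4.1, 0.8]
grip_width: 0.005
time: 6.0
position: [0.5677, -0.1871, 0.034]
tool_rot: [1.277, 1.165, -1.277]
ft_force: [-0.3, 0.7, 0.4]
grip_width: 0.008
slope deg -20.165281 xmax 301 tcp [ 0.5677 -0.1871  0.034 ] F [-0.3075  0.6575  0.3862] t 6.0
end along est (level z .069) 0.17552538236398116
```

```bash
python3 -m jog '[{"rot":[0,0,0],"travel":[0,0,-0.02],"jaw":1},{"rot":[0,0,0],"travel":[0,0,-0.01],"jaw":1},{"rot":[0,0,0],"travel":[0,0,-0.01],"jaw":1},{"rot":[0,0,0],"travel":[0,0,0],"jaw":1}]'
python3 -m jog '[{"rot":[0,0,0],"travel":[0,0,0.02],"jaw":1},{"rot":[0,0,0],"travel":[0,0,0],"jaw":1},{"rot":[0,0,0],"travel":[0,0,0],"jaw":1},{"rot":[0,0,0],"travel":[0,0,0],"jaw":1}]'
python3 chk.py e3|grep -v pred
```

```text
time: 6.45
position: [0.569, -0.1762, 0.0345]
tool_rot: [1.277, 1.163, -1.277]
ft_force: [-0.9, -3.4, 1.1]
grip_width: 0.003
time: 6.85
position: [0.5683, -0.1811, 0.034]
tool_rot: [1.277, 1.165, -1.277]
ft_force: [0.6, 0.2, 0.0]
grip_width: 0.007
slope deg -20.170311 xmax 303 tcp [ 0.5683 -0.1811  0.034 ] F [0.5716 0.197  0.0036] t 6.85
end along est (level z .069) 0.18288075501472184
```

```bash
python3 -m jog '[{"rot":[0,0,0],"travel":[0,0,-0.02],"jaw":1},{"rot":[0,0,0],"travel":[0,0,-0.01],"jaw":1},{"rot":[0,0,0],"travel":[0,0,-0.01],"jaw":1},{"rot":[0,0,0],"travel":[0,0,0],"jaw":1}]'
python3 -m jog '[{"rot":[0,0,0],"travel":[0,0,0.02],"jaw":1},{"rot":[0,0,0],"travel":[0,0,0],"jaw":1},{"rot":[0,0,0],"travel":[0,0,0],"jaw":1},{"rot":[0,0,0],"travel":[0,0,0],"jaw":1}]'
python3 chk.py e4|grep -v pred
```

```text
time: 7.3
position: [0.5696, -0.1702, 0.0345]
tool_rot: [1.277, 1.163, -1.277]
ft_force: [-0.9, -3.7, 2.3]
grip_width: 0.01
time: 7.7
position: [0.5689, -0.1751, 0.034]
tool_rot: [1.277, 1.165, -1.277]
ft_force: [-0.3, -0.6, 0.7]
grip_width: 0.007
slope deg -20.204998 xmax 305 tcp [ 0.5689 -0.1751  0.034 ] F [-0.3119 -0.5934  0.7304] t 7.7
end along est (level z .069) 0.1876091067136095
```

```bash
python3 -m jog '[{"rot":[0,0,0],"travel":[0,0,-0.02],"jaw":1},{"rot":[0,0,0],"travel":[0,0,-0.01],"jaw":1},{"rot":[0,0,0],"travel":[0,0,-0.01],"jaw":1},{"rot":[0,0,0],"travel":[0,0,0],"jaw":1}]'
python3 -m jog '[{"rot":[0,0,0],"travel":[0,0,0.02],"jaw":1},{"rot":[0,0,0],"travel":[0,0,0],"jaw":1},{"rot":[0,0,0],"travel":[0,0,0],"jaw":1},{"rot":[0,0,0],"travel":[0,0,0],"jaw":1}]'
python3 chk.py e5|grep -v pred
```

```text
time: 8.15
position: [0.5701, -0.1642, 0.0345]
tool_rot: [1.277, 1.163, -1.277]
ft_force: [-0.6, -4.0, 1.5]
grip_width: 0.006
time: 8.55
position: [0.5694, -0.1692, 0.034]
tool_rot: [1.277, 1.165, -1.277]
ft_force: [-0.2, 0.1, 0.6]
grip_width: 0.004
slope deg -20.331244 xmax 307 tcp [ 0.5694 -0.1692  0.034 ] F [-0.1661  0.075   0.5587] t 8.55
end along est (level z .069) 0.19502505907700238
```

```bash
python3 -m jog '[{"rot":[0,0,0],"travel":[0,0,-0.02],"jaw":1},{"rot":[0,0,0],"travel":[0,0,-0.01],"jaw":1},{"rot":[0,0,0],"travel":[0,0,-0.01],"jaw":1},{"rot":[0,0,0],"travel":[0,0,0],"jaw":1}]'
python3 -m jog '[{"rot":[0,0,0],"travel":[0,0,0.02],"jaw":1},{"rot":[0,0,0],"travel":[0,0,0],"jaw":1},{"rot":[0,0,0],"travel":[0,0,0],"jaw":1},{"rot":[0,0,0],"travel":[0,0,0],"jaw":1}]'
python3 chk.py e6|grep -v pred
```

```text
time: 9.0
position: [0.5707, -0.1582, 0.0345]
tool_rot: [1.277, 1.163, -1.277]
ft_force: [0.4, -2.5, 1.7]
grip_width: 0.007
time: 9.4
position: [0.57, -0.1632, 0.034]
tool_rot: [1.277, 1.165, -1.277]
ft_force: [0.1, -0.4, 0.3]
grip_width: 0.005
slope deg -20.297863 xmax 309 tcp [ 0.57   -0.1632  0.034 ] F [ 0.0822 -0.4031  0.3247] t 9.4
end along est (level z .069) 0.20248783088083447
```

```bash
python3 -m jog '[{"rot":[0,0,0],"travel":[0,0,-0.02],"jaw":1},{"rot":[0,0,0],"travel":[0,0,-0.01],"jaw":1},{"rot":[0,0,0],"travel":[0,0,-0.01],"jaw":1},{"rot":[0,0,0],"travel":[0,0,0],"jaw":1}]'
python3 -m jog '[{"rot":[0,0,0],"travel":[0,0,0.02],"jaw":1},{"rot":[0,0,0],"travel":[0,0,0],"jaw":1},{"rot":[0,0,0],"travel":[0,0,0],"jaw":1},{"rot":[0,0,0],"travel":[0,0,0],"jaw":1}]'
python3 chk.py e7|grep -v pred
```

```text
time: 9.85
position: [0.5712, -0.1523, 0.0345]
tool_rot: [1.277, 1.163, -1.277]
ft_force: [-1.0, -3.1, 1.0]
grip_width: 0.004
time: 10.25
position: [0.5705, -0.1572, 0.034]
tool_rot: [1.277, 1.165, -1.277]
ft_force: [-1.1, 0.8, 0.7]
grip_width: 0.007
slope deg -20.31618 xmax 311 tcp [ 0.5705 -0.1572  0.034 ] F [-1.1166  0.8469  0.742 ] t 10.25
end along est (level z .069) 0.20861873829917604
```

View pics/e7.png

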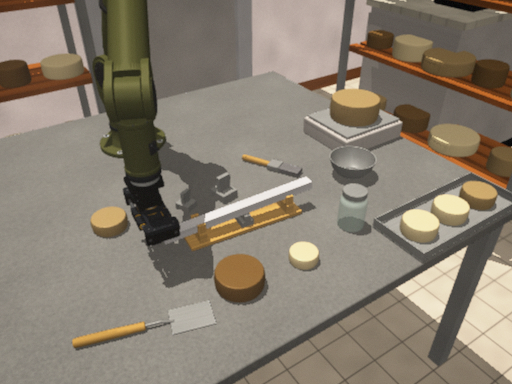

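```bash
sed -i 's/185:320/185:335/g' chk.py
python3 -m jog '[{"rot":[0,0,0],"travel":[0,0,-0.02],"jaw":1},{"rot":[0,0,0],"travel":[0,0,-0.01],"jaw":1},{"rot":[0,0,0],"travel":[0,0,-0.01],"jaw":1},{"rot":[0,0,0],"travel":[0,0,0],"jaw":1}]'
python3 -m jog '[{"rot":[0,0,0],"travel":[0,0,0.02],"jaw":1},{"rot":[0,0,0],"travel":[0,0,0],"jaw":1},{"rot":[0,0,0],"travel":[0,0,0],"jaw":1},{"rot":[0,0,0],"travel":[0,0,0],"jaw":1}]'
python3 chk.py e8|grep -v pred
```

```text
time: 10.7
position: [0.5718, -0.1463, 0.0345]
tool_rot: [1.277, 1.163, -1.277]
ft_force: [-0.5, -3.8, 1.9]
grip_width: 0.002
time: 11.1
position: [0.5711, -0.1512, 0.034]
tool_rot: [1.277, 1.165, -1.277]
ft_force: [-1.4, -0.4, 0.5]
grip_width: 0.006
slope deg -20.394554 xmax 313 tcp [ 0.5711 -0.1512  0.034 ] F [-1.3789 -0.4468  0.519 ] t 11.1
end along est (level z .069) 0.21615982454759555
```

```bash
python3 -m jog '[{"rot":[0,0,0],"travel":[0,0,-0.02],"jaw":1},{"rot":[0,0,0],"travel":[0,0,-0.01],"jaw":1},{"rot":[0,0,0],"travel":[0,0,-0.01],"jaw":1},{"rot":[0,0,0],"travel":[0,0,0],"jaw":1}]'
python3 -m jog '[{"rot":[0,0,0],"travel":[0,0,0.02],"jaw":1},{"rot":[0,0,0],"travel":[0,0,0],"jaw":1},{"rot":[0,0,0],"travel":[0,0,0],"jaw":1},{"rot":[0,0,0],"travel":[0,0,0],"jaw":1}]'
python3 chk.py e9|grep -v pred
```

```text
time: 11.55
position: [0.5723, -0.1403, 0.0345]
tool_rot: [1.277, 1.163, -1.277]
ft_force: [-0.3, -3.8, 1.3]
grip_width: 0.004
time: 11.95
position: [0.5717, -0.1452, 0.0341]
tool_rot: [1.277, 1.165, -1.277]
ft_force: [0.1, -0.2, -0.6]
grip_width: 0.004
slope deg -20.395895 xmax 315 tcp [ 0.5717 -0.1452  0.0341] F [ 0.0873 -0.23   -0.5998] t 11.95
end along est (level z .069) 0.22374889701039197
```

```bash
python3 -m jog '[{"rot":[0,0,0],"travel":[0,0,-0.02],"jaw":1},{"rot":[0,0,0],"travel":[0,0,-0.01],"jaw":1},{"rot":[0,0,0],"travel":[0,0,-0.01],"jaw":1},{"rot":[0,0,0],"travel":[0,0,0],"jaw":1}]'
python3 -m jog '[{"rot":[0,0,0],"travel":[0,0,0.02],"jaw":1},{"rot":[0,0,0],"travel":[0,0,0],"jaw":1},{"rot":[0,0,0],"travel":[0,0,0],"jaw":1},{"rot":[0,0,0],"travel":[0,0,0],"jaw":1}]'
python3 chk.py e10|grep -v pred
```

```text
time: 12.4
position: [0.5729, -0.1343, 0.0345]
tool_rot: [1.277, 1.163, -1.277]
ft_force: [-0.5, -3.6, 1.1]
grip_width: 0.006
time: 12.8
position: [0.5722, -0.1393, 0.0341]
tool_rot: [1.277, 1.165, -1.277]
ft_force: [-0.5, 0.3, 0.1]
grip_width: 0.003
slope deg -20.427801 xmax 316 tcp [ 0.5722 -0.1393  0.0341] F [-0.474   0.3012  0.0885] t 12.8
end along est (level z .069) 0.22614507139384202
```

```bash
python3 -m jog '[{"rot":[0,0,0],"travel":[0,0,-0.02],"jaw":1},{"rot":[0,0,0],"travel":[0,0,-0.01],"jaw":1},{"rot":[0,0,0],"travel":[0,0,-0.01],"jaw":1},{"rot":[0,0,0],"travel":[0,0,0],"jaw":1}]'
python3 -m jog '[{"rot":[0,0,0],"travel":[0,0,0.02],"jaw":1},{"rot":[0,0,0],"travel":[0,0,0],"jaw":1},{"rot":[0,0,0],"travel":[0,0,0],"jaw":1},{"rot":[0,0,0],"travel":[0,0,0],"jaw":1}]'
python3 chk.py e11|grep -v pred
```

```text
time: 13.25
position: [0.5735, -0.1284, 0.0345]
tool_rot: [1.277, 1.163, -1.277]
ft_force: [-0.4, -4.3, 1.9]
grip_width: 0.007
time: 13.65
position: [0.5727, -0.1333, 0.0341]
tool_rot: [1.277, 1.165, -1.277]
ft_force: [-0.2, 0.0, 0.9]
grip_width: 0.007
slope deg -20.359158 xmax 318 tcp [ 0.5727 -0.1333  0.0341] F [-0.189   0.0236  0.9435] t 13.65
end along est (level z .069) 0.23378992666982293
```

```bash
python3 -m jog '[{"rot":[0,0,0],"travel":[0,0,-0.02],"jaw":1},{"rot":[0,0,0],"travel":[0,0,-0.01],"jaw":1},{"rot":[0,0,0],"travel":[0,0,-0.01],"jaw":1},{"rot":[0,0,0],"travel":[0,0,0],"jaw":1}]'
python3 -m jog '[{"rot":[0,0,0],"travel":[0,0,0.02],"jaw":1},{"rot":[0,0,0],"travel":[0,0,0],"jaw":1},{"rot":[0,0,0],"travel":[0,0,0],"jaw":1},{"rot":[0,0,0],"travel":[0,0,0],"jaw":1}]'
python3 chk.py e12|grep -v pred
```

```text
time: 14.1
position: [0.574, -0.1224, 0.0345]
tool_rot: [1.277, 1.163, -1.277]
ft_force: [0.0, -3.2, 1.1]
grip_width: 0.006
time: 14.5
position: [0.5733, -0.1273, 0.034]
tool_rot: [1.277, 1.165, -1.277]
ft_force: [-1.0, 0.7, -0.1]
grip_width: 0.006
slope deg -20.37505 xmax 320 tcp [ 0.5733 -0.1273  0.034 ] F [-1.0283  0.7452 -0.0663] t 14.5
end along est (level z .069) 0.24003768422244517
```

```bash
python3 -m jog '[{"rot":[0,0,0],"travel":[0,0,-0.02],"jaw":1},{"rot":[0,0,0],"travel":[0,0,-0.01],"jaw":1},{"rot":[0,0,0],"travel":[0,0,-0.01],"jaw":1},{"rot":[0,0,0],"travel":[0,0,0],"jaw":1}]'
python3 -m jog '[{"rot":[0,0,0],"travel":[0,0,0.02],"jaw":1},{"rot":[0,0,0],"travel":[0,0,0],"jaw":1},{"rot":[0,0,0],"travel":[0,0,0],"jaw":1},{"rot":[0,0,0],"travel":[0,0,0],"jaw":1}]'
python3 chk.py e13|grep -v pred
```

```text
time: 14.95
position: [0.5746, -0.1164, 0.0345]
tool_rot: [1.277, 1.163, -1.277]
ft_force: [-1.4, -2.9, 1.3]
grip_width: 0.007
time: 15.35
position: [0.5738, -0.1213, 0.034]
tool_rot: [1.277, 1.165, -1.277]
ft_force: [0.2, -0.0, 0.2]
grip_width: 0.004
slope deg -20.361565 xmax 322 tcp [ 0.5738 -0.1213  0.034 ] F [ 0.247  -0.0099  0.1932] t 15.35
end along est (level z .069) 0.24630493489468214
```

```bash
python3 -m jog '[{"rot":[0,0,0],"travel":[0,0,-0.02],"jaw":1},{"rot":[0,0,0],"travel":[0,0,-0.01],"jaw":1},{"rot":[0,0,0],"travel":[0,0,-0.01],"jaw":1},{"rot":[0,0,0],"travel":[0,0,0],"jaw":1}]'
python3 -m jog '[{"rot":[0,0,0],"travel":[0,0,0.02],"jaw":1},{"rot":[0,0,0],"travel":[0,0,0],"jaw":1},{"rot":[0,0,0],"travel":[0,0,0],"jaw":1},{"rot":[0,0,0],"travel":[0,0,0],"jaw":1}]'
python3 chk.py e14|grep -v pred
```

```text
time: 15.8
position: [0.5751, -0.1104, 0.0344]
tool_rot: [1.277, 1.163, -1.277]
ft_force: [0.5, -2.9, 2.3]
grip_width: 0.005
time: 16.2
position: [0.5744, -0.1154, 0.0341]
tool_rot: [1.277, 1.165, -1.277]
ft_force: [-0.0, 0.6, -0.4]
grip_width: 0.005
slope deg -18.386644 xmax 324 tcp [ 0.5744 -0.1154  0.0341] F [-0.0133  0.6235 -0.3845] t 16.2
end along est (level z .069) 0.2438648447847399
```

```bash
python3 -c "
from h import *
crop(cv2.imread('pics/e14.png'),150,350,140,260,4,'pics/e14c.png')"
```

```text
(no output)
```

View pics/e14c.png

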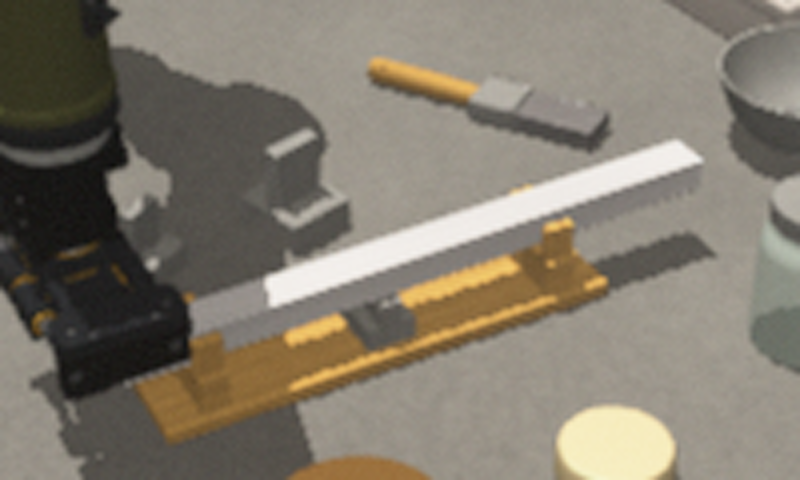

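It is tipping (slope −18.4°, heading for −17.4°). I back the finger off and let the bar settle.

```bash
python3 -m jog '[{"rot":[0,0,0],"travel":[0,0,0.02],"jaw":1},{"rot":[0,0,0],"travel":[0,0,0],"jaw":1},{"rot":[0,0,0],"travel":[0,0,0],"jaw":1},{"rot":[0,0,0],"travel":[0,0,0],"jaw":1},{"rot":[0,0,0],"travel":[0,0,0],"jaw":1},{"rot":[0,0,0],"travel":[0,0,0],"jaw":1},{"rot":[0,0,0],"travel":[0,0,0],"jaw":1},{"rot":[0,0,0],"travel":[0,0,0],"jaw":1}]'
python3 chk.py e15|grep -v pred
python3 -m jog '[{"rot":[0,0,0],"travel":[0,0,0],"jaw":1},{"rot":[0,0,0],"travel":[0,0,0],"jaw":1},{"rot":[0,0,0],"travel":[0,0,0],"jaw":1},{"rot":[0,0,0],"travel":[0,0,0],"jaw":1},{"rot":[0,0,0],"travel":[0,0,0],"jaw":1},{"rot":[0,0,0],"travel":[0,0,0],"jaw":1}]'
python3 chk.py e16|grep -v pred
```

```text
time: 17.05
position: [0.5739, -0.1219, 0.0342]
tool_rot: [1.277, 1.164, -1.277]
ft_force: [0.4, -0.6, -0.5]
grip_width: 0.003
slope deg -15.982388 xmax 324 tcp [ 0.5739 -0.1219  0.0342] F [ 0.3845 -0.5983 -0.4952] t 17.05
end along est (level z .069) 0.23530677271821643
time: 17.7
position: [0.5739, -0.122, 0.0342]
tool_rot: [1.277, 1.164, -1.277]
ft_force: [0.6, -0.2, 0.1]
grip_width: 0.001
slope deg -18.83591 xmax 324 tcp [ 0.5739 -0.122   0.0342] F [ 0.6057 -0.1851  0.1431] t 17.7
end along est (level z .069) 0.2467548132412805
```

```bash
python3 -c "
from h import *
crop(cv2.imread('pics/e16.png'),150,350,140,260,4,'pics/e16c.png')"
```

```text
(no output)
```

View pics/e16c.png

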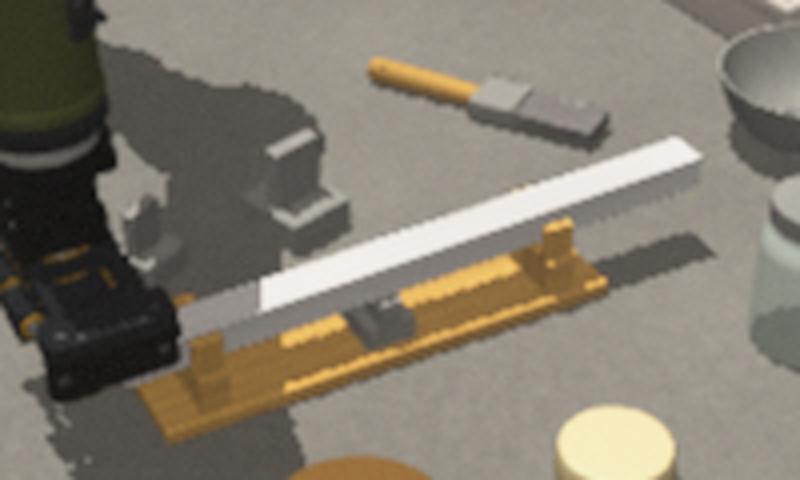

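```bash
python3 -m jog '[{"rot":[0,0,0],"travel":[-0.02,0,0.04],"jaw":1},{"rot":[0,0,0],"travel":[-0.12,0,0.06],"jaw":1},{"rot":[0,0,0],"travel":[-0.15,0,0],"jaw":1},{"rot":[-1,0,0],"travel":[-0.08,0,0],"jaw":0.5},{"rot":[-1,0,0],"travel":[0,0,0],"jaw":0.5},{"rot":[-1,0,0],"travel":[0,0,0],"jaw":0.5},{"rot":[-1,0,0],"travel":[0,0,0],"jaw":0.5},{"rot":[-1,0,0],"travel":[0,0,0],"jaw":0.5}]'
python3 chk.py e17|grep -v pred
python3 - <<'E'
from h import *
from bench import ctrl
st=ctrl.get_state()
plan([0.467,-0.08,0.14],(.92,.39),st)
E
```

```text
time: 18.55
position: [0.5709, -0.1532, 0.1458]
tool_rot: [0.95, 1.353, -0.95]
ft_force: [-0.6, -0.2, 0.3]
grip_width: 0.241
slope deg -16.732582 xmax 324 tcp [ 0.5709 -0.1532  0.1458] F [-0.5759 -0.2065  0.2858] t 18.55
end along est (level z .069) 0.23814100542410338
world d mm [-103.8989   73.2145   -5.8388]
rot units [-0.5909  0.0074 -0.005 ] travel in current tool [ 0.0191 -0.2419 -0.3479]  in target tool [ 0.0195 -0.2236 -0.3599]
target R (cols) [[0.0, 0.9206907772215878, 0.3902928294743687], [0.0, 0.3902928294743687, -0.9206907772215878], [-1.0, 0.0, 0.0]]
```

```bash
python3 -m jog '[{"rot":[-0.6,0,0],"travel":[0,-0.06,-0.09],"jaw":0.5},{"rot":[0,0,0],"travel":[0.01,-0.06,-0.09],"jaw":0.5},{"rot":[0,0,0],"travel":[0.01,-0.06,-0.09],"jaw":0.5},{"rot":[0,0,0],"travel":[0,-0.04,-0.09],"jaw":0.5},{"rot":[0,0,0],"travel":[0,0,0],"jaw":0.5},{"rot":[0,0,0],"travel":[0,0,0],"jaw":0.5}]'
python3 - <<'E'
from h import *
from bench import ctrl
st=ctrl.get_state();print(st['position'],st['tool_rot'],st['time'])
cv2.imwrite("pics/f_wrist.png",ctrl.get_image('wrist')[:,:,::-1])
crop(cv2.imread("pics/f_wrist.png"),140,390,20,215,3,'pics/f_w3.png')
import json;json.dump({k:np.array(st[k]).tolist() for k in('position','tool_rot')},open('f.json','w'))
E
python3 chk.py f_s|grep -v pred
```

```text
time: 19.2
position: [0.4699, -0.0768, 0.1399]
tool_rot: [0.914, 1.369, -0.912]
ft_force: [0.7, -0.5, -0.9]
grip_width: 0.249
[ 0.4699 -0.0768  0.1399] [ 0.9142  1.3692 -0.9121] 19.2
slope deg -16.586302 xmax 324 tcp [ 0.4703 -0.0773  0.1399] F [-0.4507  0.5359  0.3576] t 19.25
end along est (level z .069) 0.23672160045410684
```

View pics/f_w3.png

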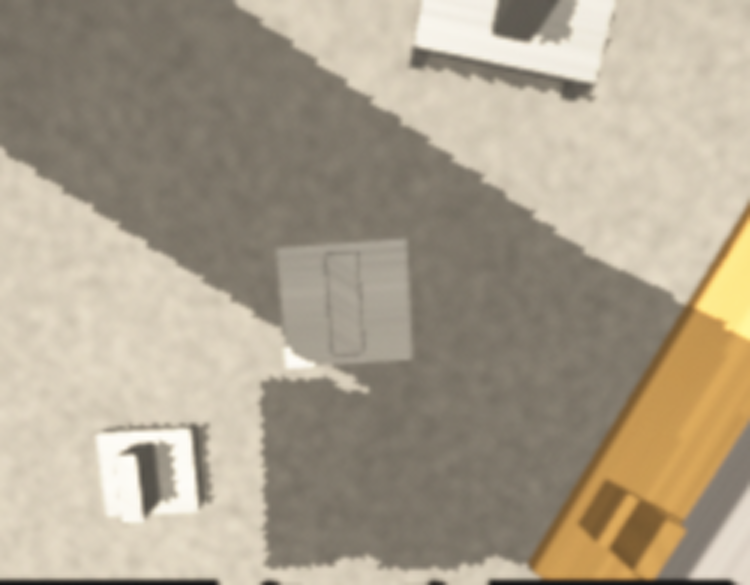

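```bash
python3 -c "
from h import *
crop(cv2.imread('pics/f_s.png'),150,350,140,260,4,'pics/f_sc.png')"
```

```text
(no output)
```

View pics/f_sc.png

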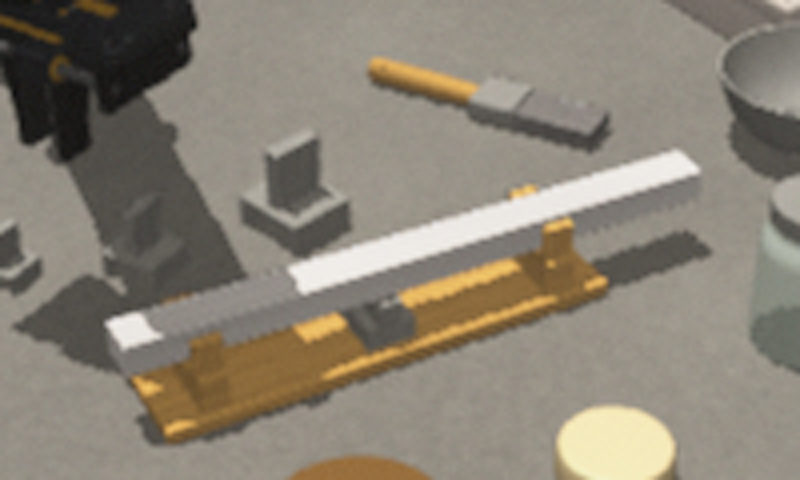

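Run:
```python
from h import *
from bench import ctrl
import json
st=json.load(open('f.json'));cm=ctrl.camera_model('wrist');E=wristE(cm,st)
P=lambda x,y:((x+.5)/3+140-.5,(y+.5)/3+20-.5)
for z,c in ((.018,[(277,250),(407,240),(412,360),(287,367)]),(.053,[(325,253),(358,252),(365,355),(333,357)])):
    w=ray(cm,[P(*q) for q in c],z,E)[:,:2]
    d=(w[0]+w[1]-w[2]-w[3])/2
    print(z,w.mean(0),[round(float(np.linalg.norm(w[i]-w[(i+1)%4])),4) for i in range(4)],'ydir',d/np.linalg.norm(d),'yaw',np.degrees(np.arctan2(-d[0],d[1])))
s=ctrl.get_state()
yaw=np.degrees(np.arctan2(-d[0],d[1]))
```

```text
0.018 [ 0.4421 -0.0154] [0.0441, 0.04, 0.0439, 0.0392] ydir [-0.4426  0.8967] yaw 26.26853088484784
0.053 [ 0.4422 -0.0152] [0.0098, 0.0302, 0.0098, 0.0305] ydir [-0.4507  0.8927] yaw 26.785405255084058
```

Run:
```python
from h import *
from bench import ctrl
plan([0.442,-0.0153,0.08],(.895,.446),ctrl.get_state())
```

```text
world d mm [-28.4292  62.2458 -59.7425]
rot units [-0.7819  0.0128 -0.0125] travel in current tool [ 0.1989 -0.0081 -0.2282]  in target tool [ 0.1991  0.0077 -0.228 ]
target R (cols) [[0.0, 0.895026403668368, 0.44601315758222587], [0.0, 0.44601315758222587, -0.895026403668368], [-1.0, 0.0, 0.0]]
```

```bash
python3 -m jog '[{"rot":[-0.78,0,0],"travel":[0,0,0],"jaw":0.4},{"rot":[0,0,0],"travel":[0.05,0.004,-0.114],"jaw":0.4},{"rot":[0,0,0],"travel":[0.05,0.004,-0.114],"jaw":0.4},{"rot":[0,0,0],"travel":[0.1,0,0],"jaw":0.4},{"rot":[0,0,0],"travel":[0,0,0],"jaw":0.4}]'
python3 - <<'E'
from h import *
from bench import ctrl
plan([0.442,-0.0153,0.022],(.895,.446),ctrl.get_state())
E
```

```text
time: 19.8
position: [0.4387, -0.0146, 0.0764]
tool_rot: [0.858, 1.398, -0.865]
ft_force: [-1.1, -0.9, -0.3]
grip_width: 0.3
world d mm [  3.2649  -0.6959 -54.4327]
rot units [ 0.0201 -0.0127  0.0724] travel in current tool [0.1814 0.0098 0.0071]  in target tool [0.1814 0.0087 0.0069]
target R (cols) [[0.0, 0.895026403668368, 0.44601315758222587], [0.0, 0.44601315758222587, -0.895026403668368], [-1.0, 0.0, 0.0]]
```

```bash
python3 -m jog '[{"rot":[0,0,0],"travel":[0,0.008,0.006],"jaw":0.4},{"rot":[0,0,0],"travel":[0.04,0,0],"jaw":0.4},{"rot":[0,0,0],"travel":[0.06,0,0],"jaw":0.4},{"rot":[0,0,0],"travel":[0.04,0,0],"jaw":0.4},{"rot":[0,0,0],"travel":[0.02,0,0],"jaw":0.4},{"rot":[0,0,0],"travel":[0.01,0,0],"jaw":0.4},{"rot":[0,0,0],"travel":[0,0,0],"jaw":0.4}]'
python3 - <<'E'
from h import *
from bench import ctrl
plan([0.442,-0.0153,0.022],(.895,.446),ctrl.get_state())
cv2.imwrite("pics/g_wrist.png",ctrl.get_image('wrist')[:,:,::-1])
E
python3 chk.py g_s|grep -v pred
```

```text
time: 20.5
position: [0.4441, -0.0148, 0.0282]
tool_rot: [0.861, 1.394, -0.861]
ft_force: [-1.1, -0.5, 0.3]
grip_width: 0.3
world d mm [-2.1062 -0.5244 -6.172 ]
rot units [0.0179 0.0014 0.0012] travel in current tool [ 0.0206 -0.0071 -0.0016]  in target tool [ 0.0206 -0.0071 -0.0016]
target R (cols) [[0.0, 0.895026403668368, 0.44601315758222587], [0.0, 0.44601315758222587, -0.895026403668368], [-1.0, 0.0, 0.0]]
slope deg -18.312313 xmax 324 tcp [ 0.4444 -0.0147  0.0285] F [-0.8158 -0.525  -0.0807] t 20.55
end along est (level z .069) 0.2438648447847399
```

View pics/g_wrist.png

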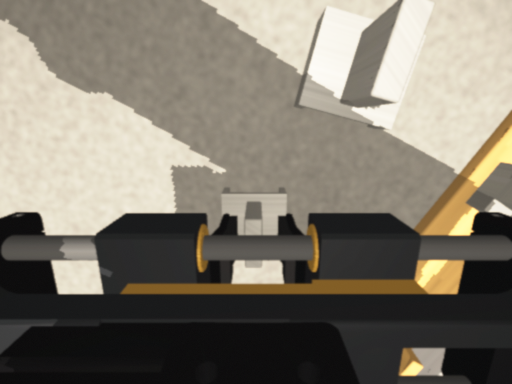

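View pics/g_s.png

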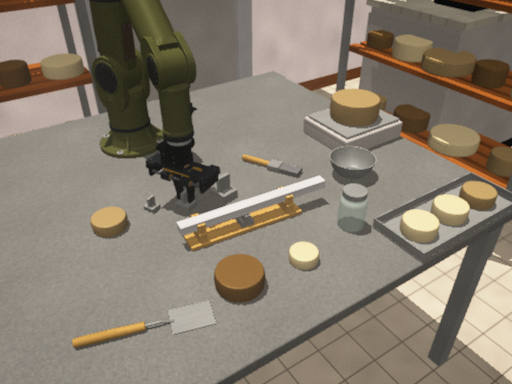

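```bash
python3 -m jog '[{"rot":[0,0,0],"travel":[0.01,-0.005,0],"jaw":0.4},{"rot":[0,0,0],"travel":[0.01,0,0],"jaw":0.4},{"rot":[0,0,0],"travel":[0,0,0],"jaw":1},{"rot":[0,0,0],"travel":[0,0,0],"jaw":1},{"rot":[0,0,0],"travel":[0,0,0],"jaw":1},{"rot":[0,0,0],"travel":[0,0,0],"jaw":1}]' 20
python3 chk.py g_s2|grep -v pred
```

```text
time: 21.2
position: [0.4427, -0.0153, 0.0222]
tool_rot: [0.861, 1.394, -0.861]
ft_force: [0.8, -0.2, 1.1]
grip_width: 0.116
slope deg -18.02411 xmax 324 tcp [ 0.4427 -0.0153  0.0222] F [ 0.7795 -0.2357  1.0923] t 21.2
end along est (level z .069) 0.2409936362040782
```

```bash
python3 -m jog '[{"rot":[0,0,0],"travel":[-0.03,0,0],"jaw":1},{"rot":[0,0,0],"travel":[-0.1,0,0],"jaw":1},{"rot":[0,0,0],"travel":[-0.14,0,0],"jaw":1},{"rot":[1,0,0],"travel":[-0.1,0,0],"jaw":1},{"rot":[1,0,0],"travel":[-0.03,0,0],"jaw":1},{"rot":[1,0,0],"travel":[0,0,0],"jaw":1},{"rot":[1,0,0],"travel":[0,0,0],"jaw":1},{"rot":[1,0,0],"travel":[0,0,0],"jaw":1}]' 20
python3 chk.py g_s3|grep -v pred
python3 - <<'E'
from h import *
from bench import ctrl
plan([0.5905,0.0768,0.14],(.9957,-.093),ctrl.get_state())
E
```

```text
time: 22.05
position: [0.4426, -0.0154, 0.1429]
tool_rot: [1.192, 1.22, -1.191]
ft_force: [-0.1, -0.0, -2.0]
grip_width: 0.111
slope deg -18.09322 xmax 324 tcp [ 0.4426 -0.0154  0.1429] F [-0.0848 -0.0138 -1.9983] t 22.05
end along est (level z .069) 0.2409936362040782
world d mm [147.8265  92.1419  -2.8678]
rot units [ 1.3053 -0.0037 -0.0089] travel in current tool [ 0.01    0.499  -0.2968]  in target tool [ 0.0096  0.4621 -0.3516]
target R (cols) [[0.0, 0.9956664018041472, -0.09299686187384322], [0.0, -0.09299686187384322, -0.9956664018041472], [-1.0, 0.0, -0.0]]
```

```bash
python3 -m jog '[{"rot":[1,0,0],"travel":[0,0.08,-0.05],"jaw":1},{"rot":[0.3,0,0],"travel":[0,0.08,-0.06],"jaw":1},{"rot":[0,0,0],"travel":[0,0.08,-0.06],"jaw":1},{"rot":[0,0,0],"travel":[0,0.08,-0.06],"jaw":1},{"rot":[0,0,0],"travel":[0,0.08,-0.06],"jaw":1},{"rot":[0,0,0],"travel":[0,0.06,-0.05],"jaw":1},{"rot":[0,0,0],"travel":[0,0,0],"jaw":1},{"rot":[0,0,0],"travel":[0,0,0],"jaw":1}]' 20
python3 chk.py h_s|grep -v pred
python3 - <<'E'
from h import *
from bench import ctrl
import json
st=ctrl.get_state()
cv2.imwrite("pics/h_wrist.png",ctrl.get_image('wrist')[:,:,::-1])
cv2.imwrite("pics/h_top.png",ctrl.get_image('top')[:,:,::-1])
json.dump({k:np.array(st[k]).tolist() for k in('position','tool_rot')},open('h.json','w'))
plan([0.5905,0.0768,0.14],(.9957,-.093),st)
crop(cv2.imread('pics/g_s3.png'),150,350,140,260,4,'pics/g_s3c.png')
crop(cv2.imread('pics/h_s.png'),150,350,140,260,4,'pics/h_sc.png')
E
```

```text
time: 22.9
position: [0.5865, 0.0779, 0.142]
tool_rot: [1.27, 1.168, -1.272]
ft_force: [-1.0, 0.2, -1.4]
grip_width: 0.109
slope deg -18.05531 xmax 239 tcp [0.5865 0.0779 0.142 ] F [-0.9784  0.1892 -1.3579] t 22.9
end along est (level z .069) -0.018964242722945574
world d mm [ 4.312  -0.4754 -2.1486]
rot units [0.0905 0.009  0.0101] travel in current tool [0.0071 0.0145 0.0003]  in target tool [0.0072 0.0145 0.0002]
target R (cols) [[0.0, 0.9956664018041472, -0.09299686187384322], [0.0, -0.09299686187384322, -0.9956664018041472], [-1.0, 0.0, -0.0]]
```

View pics/h_wrist.png

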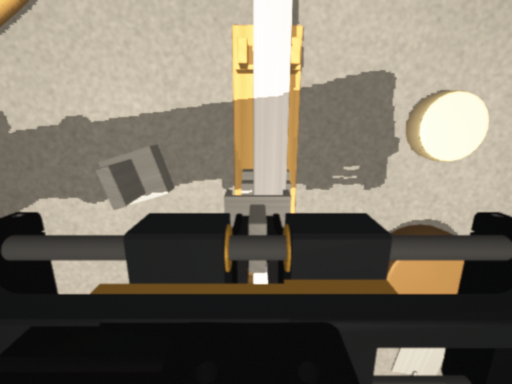

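View pics/g_s3c.png

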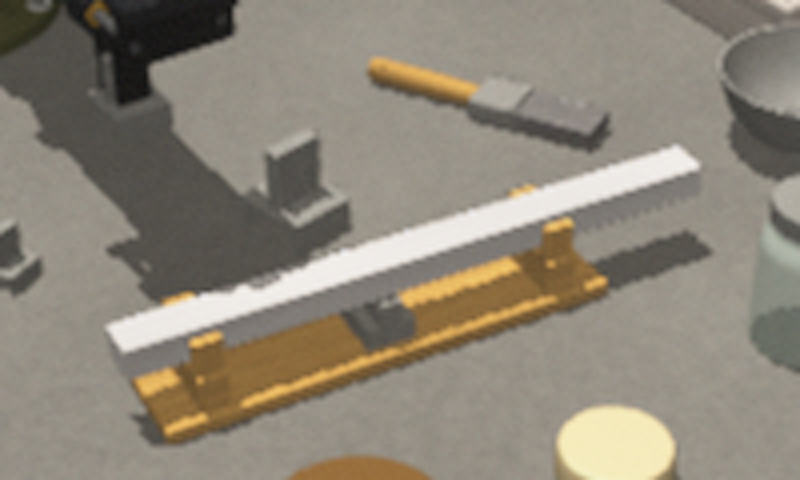

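View pics/h_sc.png

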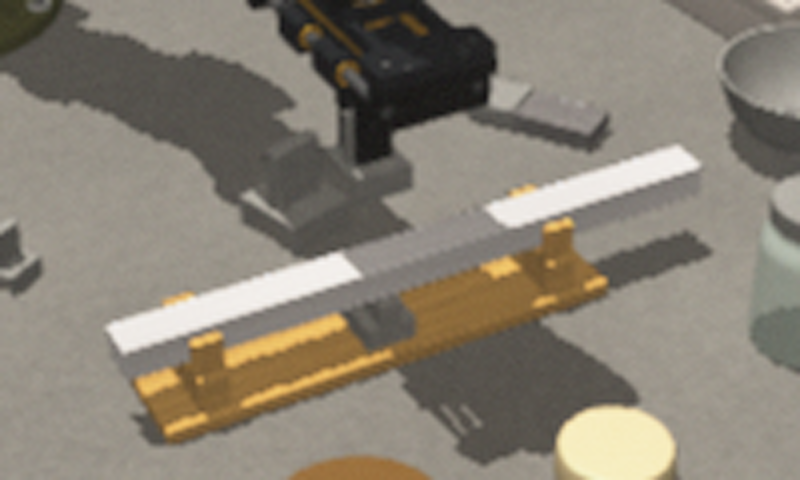

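Run:
```python
from h import *
from bench import ctrl
import json
st=json.load(open('h.json'));cm=ctrl.camera_model('wrist');E=wristE(cm,st)
g=cv2.cvtColor(cv2.imread('pics/h_wrist.png'),cv2.COLOR_BGR2GRAY).astype(float)
L=[];Rr=[]
for r in (4,10,16,140,150,160,170,180):
    row=g[r];d=np.diff(cv2.GaussianBlur(row[None],(3,1),0)[0])
    l=244+np.argmax(np.abs(d[244:262]));q=282+np.argmax(np.abs(d[282:298]))
    print(r,l+.5,q+.5,row[246:258].astype(int),row[284:298].astype(int))
crop(cv2.imread('pics/h_top.png'),180,400,170,230,3.5,'pics/h_topc.png')
crop(cv2.imread('pics/h_wrist.png'),210,320,0,215,2.7,'pics/h_wc.png')
```

```text
4 252.5 291.5 [193 191 188 184 182 181 189 221 246 252 253 253] [252 252 252 252 252 252 251 237 173 120 110 108 107 112]
10 252.5 291.5 [185 185 185 186 187 187 193 224 247 252 253 253] [252 252 252 252 252 252 250 232 154 112 109 107 108 116]
16 252.5 291.5 [183 183 184 183 181 182 191 224 248 252 253 254] [252 252 252 252 252 252 250 234 152 106 105 105 107 115]
140 253.5 287.5 [153 154 156 157 158 158 155 158 176 191 196 198] [200 200 196 185 166 159 156 154 150 148 146 146 145 133]
150 253.5 286.5 [153 154 156 158 158 159 155 159 177 191 196 198] [201 199 188 171 161 159 157 153 151 148 147 147 143 130]
160 253.5 286.5 [154 155 156 157 159 159 158 161 180 193 197 199] [201 198 182 161 158 158 156 153 151 149 148 147 134 112]
170 253.5 286.5 [ 85  84  84  84  84  84  94 129 175 193 198 200] [203 198 170 118 116 146 155 154 152 150 147 141 127 111]
180 253.5 285.5 [ 96  97  96  96  96  96 102 131 173 194 200 201] [202 187 149 118 116 130 146 152 152 150 144 131 116 112]
```

View pics/h_topc.png

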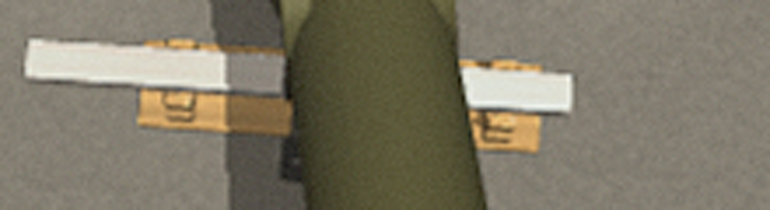

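View pics/h_wc.png

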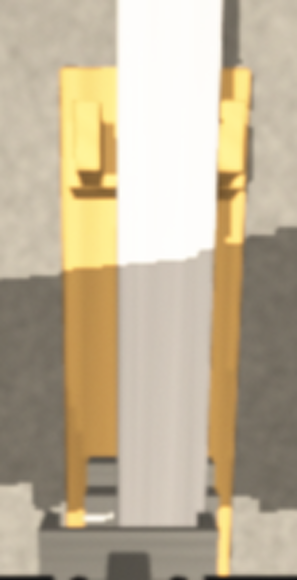

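Run:
```python
from h import *
from bench import ctrl
import json
st=json.load(open('h.json'));cm=ctrl.camera_model('wrist');E=wristE(cm,st)
y=np.array([.093,.9957]);x=np.array([.9957,-.093]);O=np.array([.5905,.0768])
for r,l,q in ((4,253.0,291.8),(16,253.0,291.6),(140,253.9,288.0),(160,253.9,286.6),(170,253.4,286.3),(180,253.4,285.6)):
    w=ray(cm,[(l,r),(q,r)],.069,E)[:,:2]-O
    print(r,'x',w@x*1000,'mid',(w@x).mean()*1000,'y',(w@y)*1000,'width',np.linalg.norm(w[0]-w[1])*1000)
# saddle held: tab in wrist frame (tool) ; trestle edges
# base board edges in wrist crop at z=.012
P=lambda a,b:(a/2.7+210-.5,b/2.7-.5+.0)
w=ray(cm,[P(60,68),P(251,68),P(66,500),P(233,440)],.012,E)[:,:2]-O
print('board',w@x*1000,w@y*1000)
w=ray(cm,[P(87,460),P(87,494),P(214,460),P(216,494)],.045,E)[:,:2]-O
print('ridge',w@x*1000,w@y*1000)
cs=ctrl.camera_model('scene')
img=cv2.imread('pics/g_s3.png')
cs2=[]
for yaw in (-5.33,-5.0,-4.0,-6,-7):
    a=np.radians(yaw);yy=np.array([-np.sin(a),np.cos(a)])
    p=[[*(O+yy*s-np.array([np.cos(a),np.sin(a)])*.015),.069] for s in(-.1,.2)]
    q=proj(cs,p);d=q[1]-q[0];print(yaw,np.degrees(np.arctan2(d[1],d[0])))
cm=ctrl.camera_model('top')
Q=lambda a,b:(a/3.5+180-.36,b/3.5+170-.36)
w=ray(cm,[Q(27,58),Q(573,92)],.069)[:,:2];d=w[0]-w[1];print('top bar yaw',np.degrees(np.arctan2(-d[0],d[1])),np.linalg.norm(d),(w.mean(0)-O)@x,(w.mean(0)-O)@y)
```

```text
4 x [-8.3113 21.7013] mid 6.6950270272311 y [155.5985 155.8209] width 30.012365315432746
16 x [-8.2804 21.8771] mid 6.798357489446265 y [147.4044 147.6289] width 30.15733555390286
140 x [-7.1365 22.588 ] mid 7.725724412173033 y [51.9919 52.2257] width 29.724458778994126
160 x [-7.0557 21.9906] mid 7.467446734986535 y [34.4944 34.7251] width 29.046327514769384
170 x [-7.4626 22.042 ] mid 7.289696081814683 y [25.4901 25.7256] width 29.50462272657754
180 x [-7.4246 21.7323] mid 7.153825932816812 y [16.3148 16.5487] width 29.156850521158333
board [-30.0666  39.0793 -30.1917  38.5669] [158.9694 159.4861  -1.7809  24.0243]
ridge [-19.3464 -19.4348  27.1297  28.3507] [21.1978  8.4361 21.5687  8.8199]
-5.33 -17.346060647006016
-5.0 -17.566487794580144
-4.0 -18.239035961769748
-6 -16.900765336015034
-7 -16.241548310227724
top bar yaw -5.143607461019339 0.4198660102564496 0.003391320730757972 0.03267952830559412
```

Run:
```python
from h import *
from bench import ctrl
ct=ctrl.camera_model('top');cs=ctrl.camera_model('scene')
Q=lambda a,b:((a+.5)/3.5+180-.5,(b+.5)/3.5+170-.5)
S=lambda a,b:((a+.5)/4+150-.5,(b+.5)/4+140-.5)
def tri(a,b):
    o=[];d=[]
    for c,p in((ct,a),(cs,b)):
        p0=ray(c,[p],0)[0];p1=ray(c,[p],.1)[0];o.append(p0);v=p1-p0;d.append(v/np.linalg.norm(v))
    A=np.c_[d[0],-d[1]];t=np.linalg.lstsq(A,o[1]-o[0],rcond=None)[0]
    a,b=o[0]+t[0]*d[0],o[1]+t[1]*d[1];return (a+b)/2,np.linalg.norm(a-b)
for n,a,b in(('+y -x',(25,78),(680,147)),('+y +x',(30,38),(702,163)),('-y -x',(572,112),(108,325)),('-y +x',(574,73),(127,350))):
    print(n,*tri(Q(*a),S(*b)))
```

```text
+y -x [0.6025 0.3226 0.0652] 0.0056347143725773525
+y +x [0.6324 0.3173 0.0704] 0.004020837721062087
-y -x [ 0.5639 -0.0962  0.0675] 0.005317794295944935
-y +x [ 0.594  -0.0986  0.0695] 0.006485746800072146
```

Run:
```python
from h import *
from bench import ctrl
import json
st=json.load(open('h.json'));cm=ctrl.camera_model('wrist');E=wristE(cm,st)
Rt=R.from_rotvec(st['tool_rot']).as_matrix()
for p in ((.0042,-.022,-.02),(.0042,.022,-.02)): print(proj(cm,[Rt@np.array(p)+st['position']],E))
plan([0.5975,0.0767,0.105],(.9957,-.093),ctrl.get_state())
```

```text
[[222.5493 197.0832]]
[[290.0976 197.0796]]
world d mm [ 11.3667  -0.2805 -37.4057]
rot units [0.0773 0.0016 0.0037] travel in current tool [ 0.1247  0.0379 -0.0024]  in target tool [ 0.1247  0.0378 -0.0026]
target R (cols) [[0.0, 0.9956664018041472, -0.09299686187384322], [0.0, -0.09299686187384322, -0.9956664018041472], [-1.0, 0.0, -0.0]]
```

```bash
python3 -m jog '[{"rot":[0.05,0,0],"travel":[0,0.019,0],"jaw":1},{"rot":[0,0,0],"travel":[0.04,0.019,-0.002],"jaw":1},{"rot":[0,0,0],"travel":[0.05,0,0],"jaw":1},{"rot":[0,0,0],"travel":[0.035,0,0],"jaw":1},{"rot":[0,0,0],"travel":[0,0,0],"jaw":1},{"rot":[0,0,0],"travel":[0,0,0],"jaw":1}]' 20
python3 - <<'E'
from h import *
from bench import ctrl
import json
st=ctrl.get_state()
cv2.imwrite("pics/i_wrist.png",ctrl.get_image('wrist')[:,:,::-1])
cv2.imwrite("pics/i_scene.png",ctrl.get_image('scene')[:,:,::-1])
json.dump({k:np.array(st[k]).tolist() for k in('position','tool_rot')},open('i.json','w'))
crop(cv2.imread('pics/i_wrist.png'),190,330,0,215,2.7,'pics/i_wc.png')
crop(cv2.imread('pics/i_scene.png'),150,350,140,260,4,'pics/i_sc.png')
plan([0.5975,0.0767,0.105],(.9957,-.093),st)
E
```

```text
time: 23.65
position: [0.5977, 0.0775, 0.104]
tool_rot: [1.274, 1.166, -1.276]
ft_force: [0.4, 0.6, -0.7]
grip_width: 0.115
world d mm [-0.2159 -0.8201  1.0371]
rot units [0.0358 0.005  0.015 ] travel in current tool [-0.0035 -0.0005  0.0028]  in target tool [-0.0035 -0.0005  0.0028]
target R (cols) [[0.0, 0.9956664018041472, -0.09299686187384322], [0.0, -0.09299686187384322, -0.9956664018041472], [-1.0, 0.0, -0.0]]
```

View pics/i_wc.png

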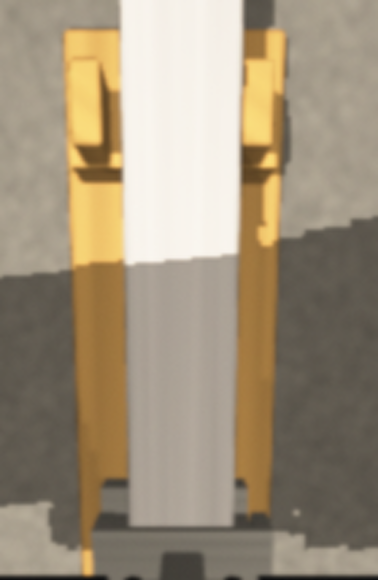

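View pics/i_sc.png

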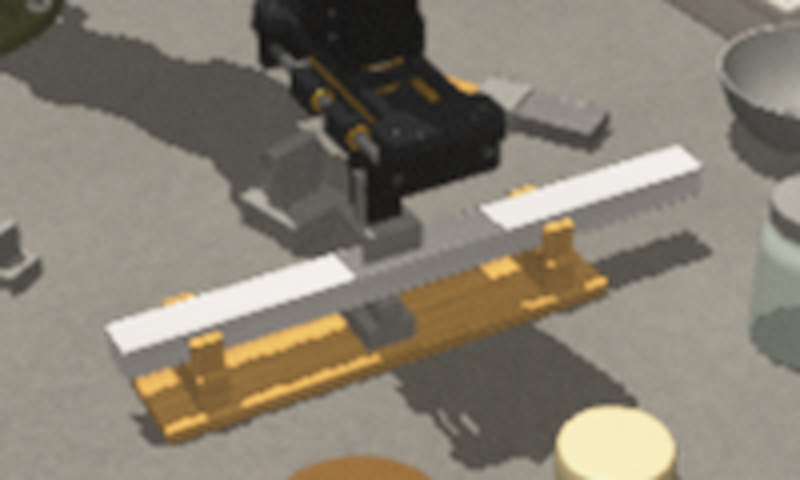

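```bash
python3 -m jog '[{"rot":[0,0,0],"travel":[0.01,0,0.0045],"jaw":1},{"rot":[0,0,0],"travel":[0.01,0,0],"jaw":1},{"rot":[0,0,0],"travel":[0.01,0,0],"jaw":1},{"rot":[0,0,0],"travel":[0.01,0,0],"jaw":1},{"rot":[0,0,0],"travel":[0.01,0,0],"jaw":1},{"rot":[0,0,0],"travel":[0.01,0,0],"jaw":1},{"rot":[0,0,0],"travel":[0.01,0,0],"jaw":1},{"rot":[0,0,0],"travel":[0,0,0],"jaw":1}]' 20
python3 - <<'E'
from h import *
from bench import ctrl
cv2.imwrite("pics/j_wrist.png",ctrl.get_image('wrist')[:,:,::-1])
cv2.imwrite("pics/j_scene.png",ctrl.get_image('scene')[:,:,::-1])
crop(cv2.imread('pics/j_wrist.png'),190,330,0,215,2.7,'pics/j_wc.png')
crop(cv2.imread('pics/j_scene.png'),150,350,140,260,4,'pics/j_sc.png')
plan([0.5974,0.0762,0.0775],(.9957,-.093),ctrl.get_state())
E
```

```text
time: 24.55
position: [0.5977, 0.0762, 0.0831]
tool_rot: [1.275, 1.166, -1.276]
ft_force: [0.2, 0.8, -1.2]
grip_width: 0.114
world d mm [-0.7005 -0.0226 -6.1541]
rot units [ 0.0354 -0.0001  0.0005] travel in current tool [ 0.0205 -0.0023  0.0003]  in target tool [ 0.0205 -0.0023  0.0003]
target R (cols) [[0.0, 0.9956664018041472, -0.09299686187384322], [0.0, -0.09299686187384322, -0.9956664018041472], [-1.0, 0.0, -0.0]]
```

View pics/j_wc.png

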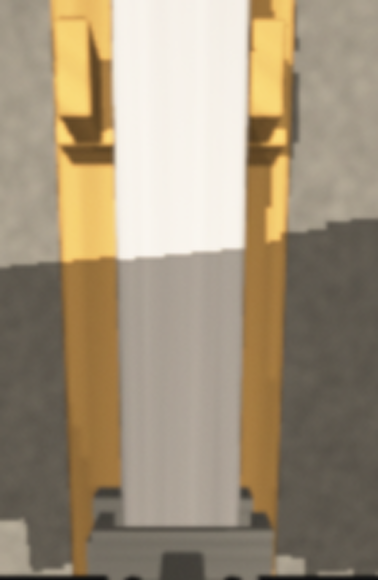

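View pics/j_sc.png

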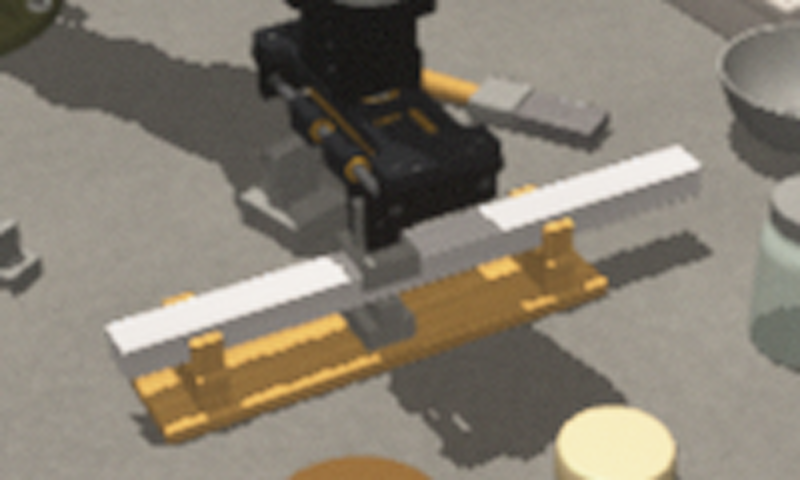

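```bash
python3 -m jog '[{"rot":[0,0,0],"travel":[0.006,0,0],"jaw":1},{"rot":[0,0,0],"travel":[0.006,0,0],"jaw":1},{"rot":[0,0,0],"travel":[0.003,0,0],"jaw":1},{"rot":[0,0,0],"travel":[0,0,0],"jaw":1}]' 20
python3 -m jog '[{"rot":[0,0,0],"travel":[0.002,0,0],"jaw":1},{"rot":[0,0,0],"travel":[0,0,0],"jaw":1}]' 20
```

```text
time: 25.05
position: [0.5979, 0.0762, 0.079]
tool_rot: [1.275, 1.165, -1.275]
ft_force: [0.4, 0.4, -1.3]
grip_width: 0.113
time: 25.25
position: [0.5981, 0.0762, 0.0786]
tool_rot: [1.275, 1.165, -1.275]
ft_force: [-0.2, 0.5, -1.1]
grip_width: 0.113
```

```bash
python3 -m jog '[{"rot":[0,0,0],"travel":[0.002,0,0],"jaw":1},{"rot":[0,0,0],"travel":[0,0,0],"jaw":1}]' 20
python3 -m jog '[{"rot":[0,0,0],"travel":[0.002,0,0],"jaw":1},{"rot":[0,0,0],"travel":[0,0,0],"jaw":1}]' 20
python3 -m jog '[{"rot":[0,0,0],"travel":[0.002,0,0],"jaw":1},{"rot":[0,0,0],"travel":[0,0,0],"jaw":1}]' 20
```

```text
time: 25.45
position: [0.5981, 0.0762, 0.078]
tool_rot: [1.275, 1.165, -1.275]
ft_force: [-0.3, 0.4, -1.1]
grip_width: 0.114
time: 25.65
position: [0.5981, 0.0762, 0.0774]
tool_rot: [1.275, 1.165, -1.275]
ft_force: [-0.4, -0.3, -1.7]
grip_width: 0.113
time: 25.85
position: [0.5982, 0.0762, 0.0773]
tool_rot: [1.275, 1.165, -1.275]
ft_force: [-1.9, 0.6, 3.6]
grip_width: 0.112
```

```bash
python3 -m jog '[{"rot":[0,0,0],"travel":[-0.001,0,0],"jaw":0.7},{"rot":[0,0,0],"travel":[0,0,0],"jaw":0.6},{"rot":[0,0,0],"travel":[0,0,0],"jaw":0.5},{"rot":[0,0,0],"travel":[0,0,0],"jaw":0.4},{"rot":[0,0,0],"travel":[0,0,0],"jaw":0.4}]' 20
python3 chk.py k_s|grep -v pred
python3 - <<'E'
from h import *
from bench import ctrl
cv2.imwrite("pics/k_wrist.png",ctrl.get_image('wrist')[:,:,::-1])
crop(cv2.imread('pics/k_wrist.png'),160,360,100,300,3,'pics/k_wc.png')
crop(cv2.imread('pics/k_s.png'),150,350,140,260,4,'pics/k_sc.png')
E
```

```text
time: 26.35
position: [0.5981, 0.0762, 0.077]
tool_rot: [1.275, 1.165, -1.275]
ft_force: [-0.3, -0.1, -0.2]
grip_width: 0.284
slope deg -17.528439 xmax 238 tcp [0.5981 0.0762 0.077 ] F [-0.2522 -0.1415 -0.228 ] t 26.35
end along est (level z .069) -0.02208866672045102
```

View pics/k_wc.png

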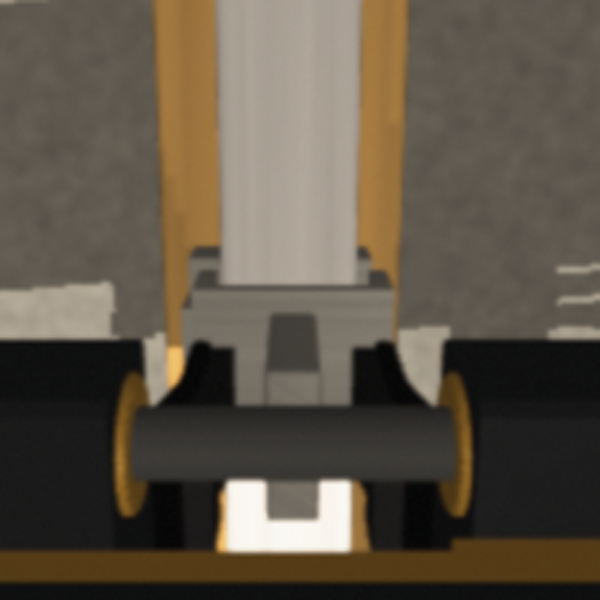

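View pics/k_sc.png

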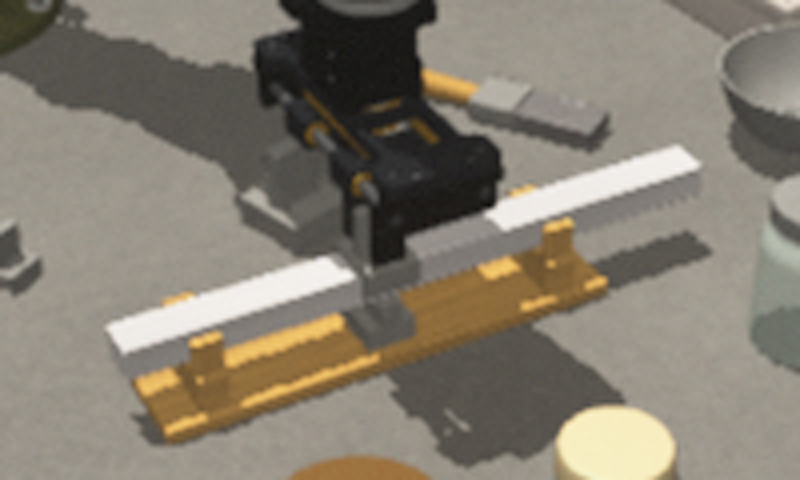

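Released: the saddle sits astride the level bar and the fingers are clear of the tab (tab x 265–320 against the pads in the crop). Next I go straight up, then away.

```bash
python3 -m jog '[{"rot":[0,0,0],"travel":[-0.01,0,0],"jaw":0.4},{"rot":[0,0,0],"travel":[-0.04,0,0],"jaw":0.4},{"rot":[0,0,0],"travel":[-0.08,0,0],"jaw":0.4},{"rot":[0,0,0],"travel":[-0.12,0,0],"jaw":0.4},{"rot":[0,0,0],"travel":[-0.12,0,0],"jaw":0.4},{"rot":[0,0,0],"travel":[0,-0.12,0.1],"jaw":0.4},{"rot":[0,0,0],"travel":[0,-0.12,0.12],"jaw":0.4},{"rot":[0,0,0],"travel":[0,-0.06,0.14],"jaw":0.4}]' 20
python3 -m jog '[{"rot":[0,0,0],"travel":[0,0,0.16],"jaw":0.4},{"rot":[0,0,0],"travel":[0,0,0.16],"jaw":0.4},{"rot":[0,0,0],"travel":[0,0,0.1],"jaw":0.4},{"rot":[0,0,0],"travel":[0,0,0],"jaw":0.4}]' 20
python3 chk.py l_s|grep -v pred
python3 - <<'E'
from h import *
from bench import ctrl
cv2.imwrite("pics/l_top.png",ctrl.get_image('top')[:,:,::-1])
crop(cv2.imread('pics/l_top.png'),180,380,170,290,4,'pics/l_tc.png')
crop(cv2.imread('pics/l_s.png'),150,350,140,260,4,'pics/l_sc.png')
E
```

```text
time: 27.25
position: [0.4976, -0.0224, 0.1893]
tool_rot: [1.275, 1.167, -1.272]
ft_force: [0.6, -1.2, 0.8]
grip_width: 0.299
time: 27.65
position: [0.4872, -0.1541, 0.1897]
tool_rot: [1.282, 1.158, -1.281]
ft_force: [0.5, 0.0, 0.9]
grip_width: 0.3
slope deg -17.698017 xmax 324 tcp [ 0.4872 -0.1541  0.1897] F [0.5067 0.0177 0.8814] t 27.65
end along est (level z .069) 0.2409936362040782
```

View pics/l_tc.png

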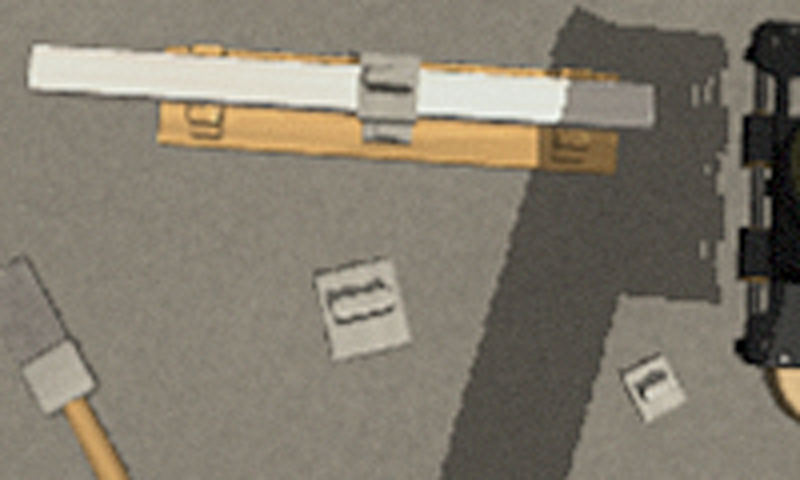

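View pics/l_sc.png

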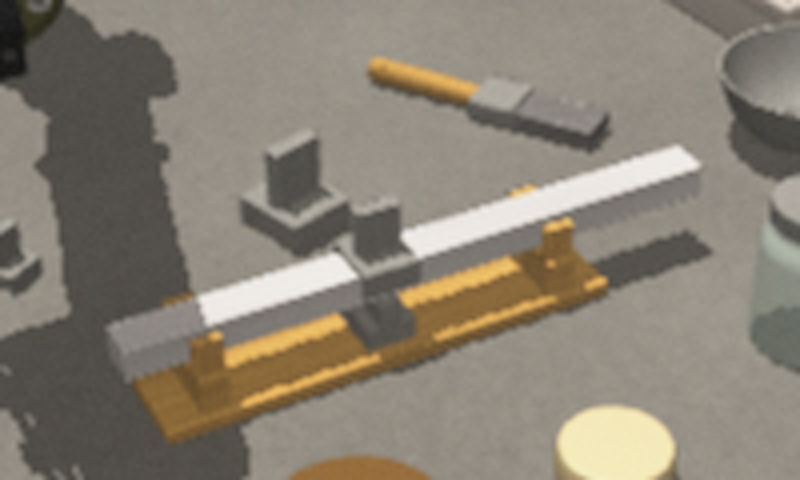

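View pics/l_s.png

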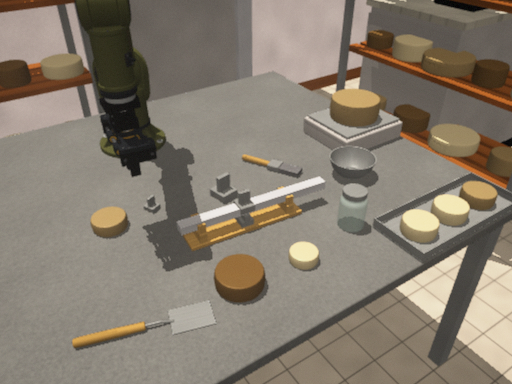

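```bash
python3 -m jog '[{"rot":[0,0,0],"travel":[0,0,0],"jaw":0.4},{"rot":[0,0,0],"travel":[0,0,0],"jaw":0.4},{"rot":[0,0,0],"travel":[0,0,0],"jaw":0.4},{"rot":[0,0,0],"travel":[0,0,0],"jaw":0.4},{"rot":[0,0,0],"travel":[0,0,0],"jaw":0.4},{"rot":[0,0,0],"travel":[0,0,0],"jaw":0.4},{"rot":[0,0,0],"travel":[0,0,0],"jaw":0.4},{"rot":[0,0,0],"travel":[0,0,0],"jaw":0.4}]' 20
python3 chk.py m_s
python3 - <<'E'
from h import *
from bench import ctrl
ct=ctrl.camera_model('top');y=np.array([.093,.9957]);x=np.array([.9957,-.093]);O=np.array([.5905,.0768])
Q=lambda a,b:((a+.5)/4+180-.5,(b+.5)/4+170-.5)
def f(n,c,z):
    w=ray(ct,[Q(*p) for p in c],z)[:,:2]-O; print(n,'y',w@y*1000,'x',w@x*1000,'mean',(w@y).mean()*1000)
f('plate',[(361,53),(420,57),(416,123),(357,119)],.073)
f('ridge near',[(364,139),(410,142)],.012)
f('ridge top',[(366,122),(413,125)],.045)
a=cv2.imread('pics/a_top.png').astype(int);b=cv2.imread('pics/l_top.png').astype(int)
E
```

```text
time: 28.55
position: [0.4881, -0.1482, 0.1881]
tool_rot: [1.275, 1.165, -1.275]
ft_force: [0.4, -0.1, -0.1]
grip_width: 0.302
slope deg -17.660892 xmax 324 tcp [ 0.4881 -0.1482  0.1881] F [ 0.3675 -0.0808 -0.0582] t 28.55
pred 0.0625 -20.278878545116044
pred 0 -17.342028183900393
end along est (level z .069) 0.2409936362040782
plate y [ 20.9079 -18.7507 -18.851   20.5551] x [ 25.7944  25.6814 -19.3659 -19.2997] mean 0.9653286019760728
ridge near y [ 15.6418 -16.4685] x [-22.1917 -22.151 ] mean -0.41332659235144426
ridge top y [ 14.7158 -17.3387] x [-15.9498 -15.8737] mean -1.311452676014897
```

```bash
python3 -c "
from bench import ctrl
ctrl.close_job()"
```

```text
the job is handed in; nothing more can be done
```

The bar is balanced level on the ridge with the middle-sized saddle set astride it, and I handed the job in at 28.6 s.

- **Balancing:** I pushed the bar's low end with shut fingers, mostly in 6 mm steps, drawing back each time to let it tip. The readings I took stayed under about 6 N. It tipped with its middle about 30 mm to the +y side of the ridge, so the balance point is about 30–37 mm to the −y side of the bar's middle. It rocked for a few seconds and then lay level.
- **Saddle:** I lowered it slowly onto the bar at about 5 N contact, released it and withdrew clear.
- **Level:** in the last scene pictures the bar's edge slope was −17.7° and held steady for 0.9 s. A level bar should show about −17.3 to −17.5° and a leaning one −20.3°. Both ends of the bar had triangulated at 68 mm before the saddle went on.
- **Saddle position:** the top view puts the saddle's centre along the bar within about 1–2 mm of the ridge.
- **Other things on the table:** in the last pictures nothing appeared to have moved, judged by eye only.
- **Disagreements:** the wrist and top cameras differed by about 4 mm across the bar. I used the wrist view for placing, and the saddle went on cleanly. The slope read −18.05° just before the saddle was set, about 0.6° off level by that one measure. I judged that a small error in the bar's yaw, because the triangulated ends were level.

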